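# Prime the test cartridges in the hand press

### The arm

A 6-joint arm with a two-finger parallel gripper is mounted at the origin on a cart in front of the work surface, level with it; the furniture and walls round the work are solid. World frame = base frame: x ahead of the robot, y to its left, z up, the work surface at z = 0. Lengths are in m, angles in rad, forces in N, time in s.
With the tool pointing down it reaches from about 0.25 to 0.775 m from the base axis. Payload 4 kg.
Tool frame: the origin (TCP) lies between the finger pads; the fingertips stand 14 mm ahead of it and the grasp point (between the pads) lies 5 mm behind it (tip_reach is the distance from the TCP to the fingertips, in m); z points along the fingers, y is the line along which they close (so a half turn about z gives the same grasp; the last joint's range is limited). The gripper opens to 94 mm and grips with 3 to 60 N. Pads are 16 mm wide; open, the fingers measure 119 mm over their backs; the gripper's body (75 mm by 177 mm) begins 78 mm behind the grasp point.
Start: joints at [1.15, 0.087, 1.371, -0, 1.684, -0.103], TCP at [0.172, 0.522, 0.22] pointing down, gripper open.
Joint ranges: [-3.1, 3.1], [-0.76, 2.03], [0.27, 2.55], [-1.08, 4.22], [0.17, 2.65], [-2.57, 2.57]. Speed limits (rad/s): [2.79, 2.79, 3.14, 3.14, 3.14, 3.14].

### API

Orientations are given as [roll, pitch, yaw] about the fixed x, y, z axes, in that order (R = Rz(yaw) Ry(pitch) Rx(roll)).
In Python, from bench import * gives the robot as it stands. The module is installed in compiled form; this text tells all that it offers.
- The arm moves only by the tool servo_tool, never from a script. Its argument "targets" is a list of rows, each a list of 4 numbers: the shift along the tool's x, y, z in cm, then the turn about the tool's z in degrees. A call has 1 to 8 rows; each row is the pose to reach, as a shift and turn from the pose commanded when the call began, along the tool's axes at that moment; what a row does not reach only later rows make up. A row lasts 1/8 s, in which the tool goes at most 62.5 mm and 10.7 degrees, less where a joint would pass 70% of its speed; a pose out of reach is approached as far as the arm can. A call with a gripper value outside its range is refused whole. "claw" is the closure in counts, from 0 (fully open) to 255 (shut), set as the call begins (left out, the last holds). The fingers move at their own pace and stop on an object; the grip force is fixed at half the most. Time passes only in rows, so rows that repeat a pose let the fingers close. It gives the time, the measured TCP pose, the force, the opening and the grip force at its end, in the units of the state.
- get_obs(): the state, without advancing time (a new reading comes with each control period).
- snapshot(name): name is "scene" or "top"; returns the picture (480x640x3 uint8, blue, green, red); there is no depth.
- camera_model(name): a dict with "camera_matrix" (3x3 intrinsics, pixels), "camera_from_world" (4x4, takes a point from world to camera coordinates). Camera axes: x right, y up, looking along -z (the intrinsics and any distortion apply to the point x, -y, -z); pixel columns grow to the right and rows downward; lengths in m; the calibration is good to about 2 mm. A picture is of the moment at which its call begins. camera_model takes no time and is no camera call.
- close_job(): hands the job in; it is judged then, once.
The state is a dict: "time": time; "joint_positions": joint angles; "qvel": joint speeds; "joint_torque": joint torques, N m; "tool_pos": TCP position; "ee_rot": TCP orientation; "wrist_force": force on the tool from outside, world axes, zero at the start; "wrist_torque": the same for the moment, N m; "width": finger opening in m; "finger_force": force on a finger pad.
Only numpy, scipy, OpenCV 4.12 (cv2) and the standard library are available. Lean on these libraries where they do the work, as an engineer would, in place of code of your own. Each camera call takes 0.05 s, during which the arm holds its last target. There are 200 camera calls.

### The job

Prime the test cartridges for the next run: work the jammed forked wedge out of the hand press so that its plunger springs up, and lay the wedge flat in the clear dish. Then lift every cartridge on the peg stand gently off over its peg's upturned tip, slide it into the press's nest and push the plunger head down to its stop so that the stopper goes fully home, and finally lay all the primed cartridges side by side in the steel tray, flat and face up, leaving the bottle and the strip box alone.

Things in the scene. Friction and masses are not known exactly. Their poses are not given: they have to be found in the camera images.
- peg_stand: Fixed aluminium bench stand. Origin on the bench under its middle; x points away from its open front (that looks to the robot), y left, z up. A flat panel slopes at 45 degrees, low edge to the front, and carries three steel pegs in a row along y, 72 mm apart. The cartridges lie on it; their handles stick out free below its low edge.
- peg_2 (a point): Foot of the middle peg on the panel (axes as the stand; 155 mm above the bench; the others are 72 mm to either side). Each peg, 5 mm thick, stands square out of the sloping panel for 20 mm, then its tip turns 45 degrees up (to vertical) for 12 mm, so its end lies 28.5 mm off the panel and 8.5 mm farther up the slope than the straight part.
- press: Fixed hand press, a C frame open to the front and sides. Origin on the bench under the plunger axis; x points from its front to its column, z up. Base plate 116 mm wide, front edge 38 mm before the axis; column from 62 mm behind the axis; the arm above, 42 mm wide, spans heights 84 to 126 mm and ends 22 mm before the axis.
- nest (a point): Point on the nest floor (top of the base plate, 18 mm above the bench) on the plunger axis; axes as the press. The nest is a channel along x, 53.2 mm wide between rails 12 mm high from x = -18 to 56 mm, mouth flared from x = -38 mm, ended by a stop at x = 56.8 mm. A cartridge pushed in, hanging end first, to the stop has its collar under the plunger.
- head_top (a point): Centre of the top of the plunger's round black head, 42 mm across; moves with the plunger (165 mm above the bench when up, 144 mm at the stop).
- plunger (a joint): Travel of the press plunger, m: 0 = up, grows downward, 0.021 = at its stop. Its spring takes 10 N at the top, 16 N at the stop (20 N with a stopper). At 0 its 11 mm thick tip is 50 mm above the bench, 10 mm over a cartridge's collar in the nest. At the start the wedge holds it down at about 0.016 and the tip blocks the nest.
- wedge: Loose aluminium forked wedge, 112 x 40 mm, 90 g, jammed level under the press arm, fork astride the plunger, handle out to the front. Origin on its underside at the plunger axis; x points to the fork ends (at 22 mm). Body 17 mm thick at the ends, 23 mm at x = -38; handle 20 mm wide, 15 mm high, x = -36 to -90 mm. It lies 67 mm above the bench.
- wedge_grip (a point): Point on the wedge's handle at x = -74 mm, half its height up; axes as the wedge. The plunger spring squeezes the wedge with about 14 N: straight pulling takes 15 to 20 N along -x; swung a few degrees to either side (3.5 mm play at the plunger) it walks out more easily. After about 40 mm it is free and the plunger jumps up.
- tray: Loose steel tray, 196 x 206 mm (x, y), walls 4 mm thick and 20 mm high; origin under its centre. Two ribs along its y, at x = -35 and +55 mm, carry the cartridges 10 mm above the bench. Room for three side by side, lengthways along its x, about 62 mm apart (with the handle to -x: origin at x = -54 mm).
- dish: Loose flat clear dish, 88 x 130 mm (long along its own y), floor 2 mm thick, rim 12 mm high; origin under its centre. For the wedge.
- dropper_bottle: Bystander: white dropper bottle, 43 mm across, 128 mm high; origin under its centre.
- strip_box: Bystander: white box of strips, 52 x 90 x 34 mm; origin under its centre.
- cartridge_1: Loose white paddle-shaped test cartridge, 164 mm long, 8 mm thick, 70 g. Origin on the underside of its handle's grip; x to the hanging end, z out of its face. Handle 24 mm wide, x = -28 to 49 mm; body 50 mm wide, to x = 136; collar at x = 80: 30 mm across, top 22 mm above the underside, bore 17; slot x = 110 to 130, 12 mm wide. Hung at the start by the slot on the left peg. May be absent.
- cartridge_1_stopper (a joint): Travel of that cartridge's dark stopper, 14 mm across, down in its collar, m: 0 = up (3 mm below the collar's rim), 0.008 = fully home. It takes about 4 N and stays where it is left; fingers are too wide for the bore.
- cartridge_2: Loose white paddle-shaped test cartridge, 164 mm long, 8 mm thick, 70 g. Origin on the underside of its handle's grip; x to the hanging end, z out of its face. Handle 24 mm wide, x = -28 to 49 mm; body 50 mm wide, to x = 136; collar at x = 80: 30 mm across, top 22 mm above the underside, bore 17; slot x = 110 to 130, 12 mm wide. Hung at the start by the slot on the middle peg. May be absent.
- cartridge_2_stopper (a joint): Travel of that cartridge's dark stopper, 14 mm across, down in its collar, m: 0 = up (3 mm below the collar's rim), 0.008 = fully home. It takes about 4 N and stays where it is left; fingers are too wide for the bore.
- cartridge_3: Loose white paddle-shaped test cartridge, 164 mm long, 8 mm thick, 70 g. Origin on the underside of its handle's grip; x to the hanging end, z out of its face. Handle 24 mm wide, x = -28 to 49 mm; body 50 mm wide, to x = 136; collar at x = 80: 30 mm across, top 22 mm above the underside, bore 17; slot x = 110 to 130, 12 mm wide. Hung at the start by the slot on the right peg. May be absent.
- cartridge_3_stopper (a joint): Travel of that cartridge's dark stopper, 14 mm across, down in its collar, m: 0 = up (3 mm below the collar's rim), 0.008 = fully home. It takes about 4 N and stays where it is left; fingers are too wide for the bore.

How it is judged:
By the outcome, as a careful person would: the job done as asked, in the order asked, and still so for the second after the job is handed in, with the robot touching nothing.
Of cartridge_1, cartridge_2, cartridge_3 only 2 to 3 are there at a start; the rules pass over those that are not, and their reading is None.
At some moment in a run one of tray, dish may be knocked a few centimetres aside while the robot is not near it.
It also fails if it takes over 210 s, if anything falls off the work surface, if the arm or the gripper's body presses on something with over 40 N, if the wrist force passes 120 N, or if a joint passes its speed limit or range.

## Working session

There is one attempt and no reset: what is moved stays moved. The work goes in short steps, Python scripts to look and compute and a tool call to move; the robot and the scene stay as the last step left them, time stands still between calls to the robot, and variables do not carry over. Pictures are saved under pics/ and viewed, at most 16 in all, crops included, and the job is handed in when it is done.

Besides the shell and the picture viewer there is one more tool, called after "Request:" as name(argument=value, ...), one argument or row to a line, values as JSON. servo_tool: Moves the arm, as the interface text tells. Its arguments: {"type":"object","properties":{"targets":{"type":"array"},"claw":{"type":"number"}},"required":["targets"]}

```bash
mkdir -p pics; python3 - <<'E'
from bench import *
import cv2,numpy as np
for n in("scene","top"):
    cv2.imwrite(f"pics/{n}0.png",snapshot(n))
    m=camera_model(n);print(n,np.round(m["camera_matrix"],2).tolist(),np.round(m["camera_from_world"],4).tolist(),m.keys())
print(get_obs())
E
```

```text
scene [[439.94, 0.0, 328.98], [0.0, 439.94, 245.75], [0.0, 0.0, 1.0]] [[0.5186, -0.855, -0.0005, -0.2861], [0.6017, 0.3645, 0.7107, -0.4408], [-0.6075, -0.3689, 0.7035, -0.9737], [0.0, 0.0, 0.0, 1.0]] dict_keys(['camera_matrix', 'camera_from_world'])
top [[588.67, 0.0, 318.87], [0.0, 588.67, 245.32], [0.0, 0.0, 1.0]] [[0.0177, -0.9998, -0.0019, 0.0111], [0.9854, 0.0171, 0.1691, -0.5692], [-0.1691, -0.0049, 0.9856, -1.3266], [0.0, 0.0, 0.0, 1.0]] dict_keys(['camera_matrix', 'camera_from_world'])
{'time': 0.1, 'joint_positions': array([ 1.14989569e+00,  8.79003131e-02,  1.37204953e+00, -2.45936304e-05,
        1.68360141e+00, -1.03099417e-01]), 'qvel': array([-0.00220852, -0.0027045 , -0.00319281, -0.00042977, -0.00026525,
       -0.00016589]), 'joint_torque': array([ 2.38788525e-03, -3.41252017e+01, -3.03302014e+01,  7.21449195e-02,
        3.03903152e-02, -8.35968649e-05]), 'tool_pos': array([0.17169066, 0.52204249, 0.21843788]), 'ee_rot': array([-3.13964194e+00, -1.77259474e-04,  2.82378851e+00]), 'wrist_force': array([ 1.46693574,  0.71735108, -0.3375975 ]), 'wrist_torque': array([-0.04552859,  0.00184572,  0.0068079 ]), 'finger_force': 0.0, 'width': 0.09351383698028752}
```

View pics/scene0.png

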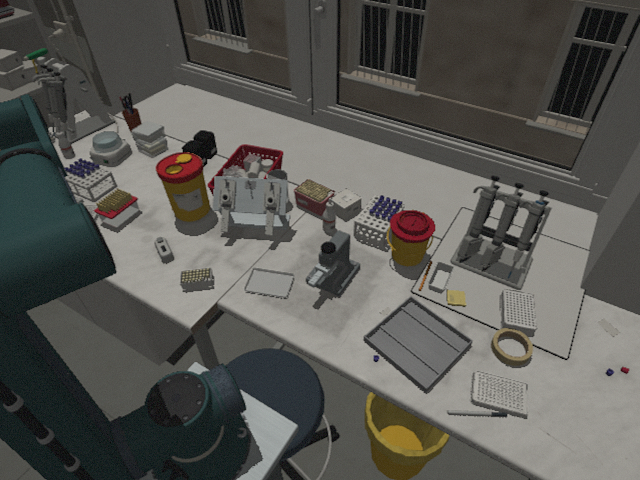

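View pics/top0.png

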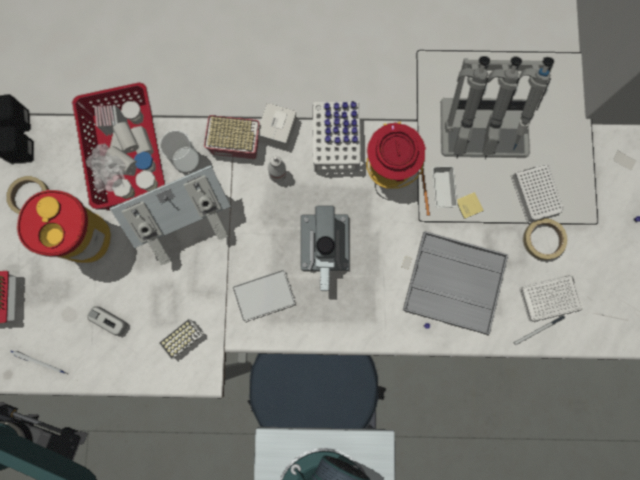

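The scene shows the stand at the upper left with cartridges on the left and right pegs only (top view about (147,228) and (207,200)). The press is at (325,245) with the wedge handle at (325,278), the dish at (264,296), and the tray at (456,283). Next I'll take enlarged crops.

```bash
cat > h.py <<'E'
import numpy as np,cv2
from bench import *
def proj(n,P):
    m=camera_model(n);P=np.atleast_2d(P).astype(float)
    c=P@np.array(m["camera_from_world"])[:3,:3].T+np.array(m["camera_from_world"])[:3,3]
    u=c*[1,-1,-1]@np.array(m["camera_matrix"]).T
    return u[:,:2]/u[:,2:]
def unproj(n,uv,z):
    m=camera_model(n);T=np.array(m["camera_from_world"]);uv=np.atleast_2d(uv).astype(float)
    d=np.c_[uv,np.ones(len(uv))]@np.linalg.inv(m["camera_matrix"]).T*[1,-1,-1]
    d=d@T[:3,:3];o=-T[:3,:3].T@T[:3,3]
    return o+d*((z-o[2])/d[:,2])[:,None]
def go(x,y,z,yaw=None):
    "row (cm,deg) from present pose to world TCP; yaw = world heading (deg) of tool x"
    o=get_obs();p=o["tool_pos"];w=o["ee_rot"][2]
    d=np.array([x,y,z])-p;c,s=np.cos(w),np.sin(w)
    t=0 if yaw is None else ((np.degrees(w)-yaw+90)%180)-90
    return np.round([100*(c*d[0]+s*d[1]),100*(s*d[0]-c*d[1]),-100*d[2],t],2).tolist()
def crop(img,x0,y0,x1,y1,k):
    c=cv2.resize(img[y0:y1,x0:x1],None,fx=k,fy=k,interpolation=cv2.INTER_CUBIC)
    for x in range(-(-x0//10)*10,x1,10):cv2.putText(c,str(x),((x-x0)*k,9),0,.33,(0,0,255),1);cv2.line(c,((x-x0)*k,10),((x-x0)*k,15),(0,0,255))
    for y in range(-(-y0//10)*10,y1,10):cv2.putText(c,str(y),(0,(y-y0)*k+4),0,.33,(0,0,255),1)
    return c
E
python3 - <<'E'
from h import *
t=cv2.imread("pics/top0.png");s=cv2.imread("pics/scene0.png")
A=crop(t,105,158,245,258,5)
cv2.imwrite("pics/a.png",A)
B=np.zeros((600,800,3),np.uint8)
b=crop(t,295,200,355,300,6);B[:600,:360]=b
b=crop(s,215,165,303,240,5);B[:375,360:800]=b
b=crop(s,300,225,370,308,4)[:225];B[375:600,360:640]=b
cv2.imwrite("pics/b.png",B)
E
```

```text
(no output)
```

View pics/a.png

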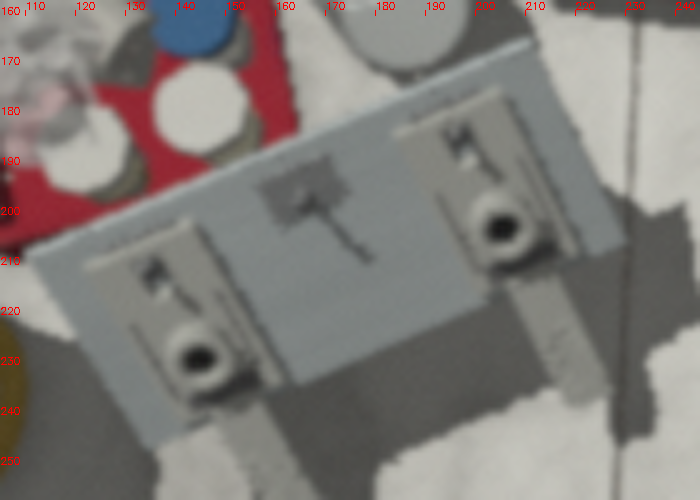

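View pics/b.png

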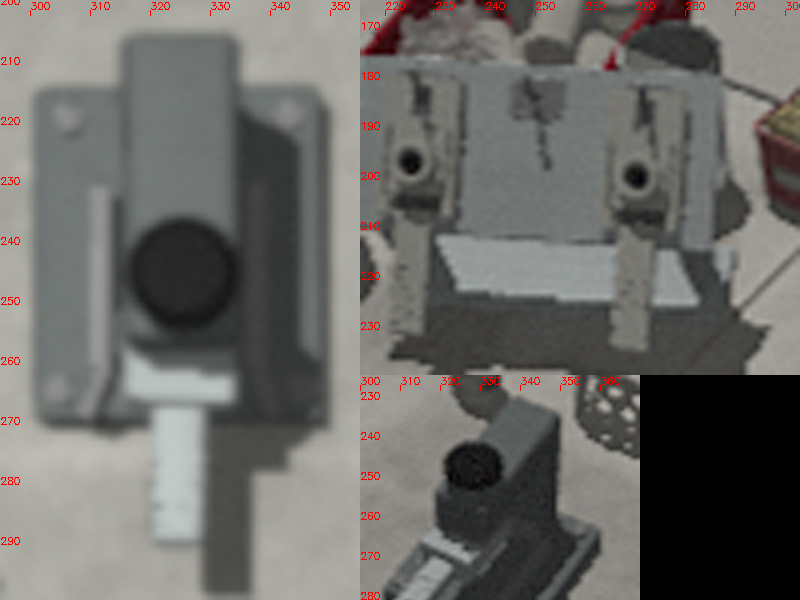

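```bash
cat >> h.py <<'E'
def tri(uvs,uvt):
    from scipy.optimize import least_squares
    x0=unproj("top",uvt,.1)[0]
    r=least_squares(lambda p:np.r_[proj("scene",p)[0]-uvs,proj("top",p)[0]-uvt],x0)
    return r.x,r.fun
E
python3 - <<'E'
from h import *
L,e1=tri((225,197),(144.6,229.6));R,e2=tri((270.4,200),(205.4,203.4));H,e3=tri((328.3,247.7),(325.3,245.5))
for a in(L,e1,R,e2,H,e3):print(np.round(a,4))
L=unproj("top",(144.6,229.6),.137)[0];R=unproj("top",(205.4,203.4),.137)[0]
print(L,R,np.linalg.norm(L-R))
d=L-R;yaw=np.arctan2(-d[0],d[1]);print("stand yaw",np.degrees(yaw))
f=np.array([np.cos(yaw),np.sin(yaw),0]);z=np.array([0,0,1]);a=(f+z)/2**.5;n=(z-f)/2**.5
t=cv2.imread("pics/top0.png");s=cv2.imread("pics/scene0.png")
l=np.array([-f[1],f[0],0])
for C in(L,R):
    O=C-80*a/1e3-22*n/1e3;print("origin",O)
    for im,nm in((t,"top"),(s,"scene")):pass
    Q=[O+a*x/1e3+l*y/1e3+n*.008 for x,y in((-28,12),(49,12),(49,25),(136,25),(136,-25),(49,-25),(49,-12),(-28,-12))]
    S=[O+a*x/1e3+l*y/1e3+n*.008 for x,y in((110,6),(130,6),(130,-6),(110,-6))]
    for im,nm in((t,"top"),(s,"scene")):
        for q in(Q,S):cv2.polylines(im,[np.round(proj(nm,q)*16).astype(int)],True,(0,0,255),1,cv2.LINE_AA,4)
H=unproj("top",(325.3,245.5),.149)[0];print("head",H)
B=unproj("top",[(300.6,215),(302,271),(349.6,215),(350,271)],.018);print(B)
W=unproj("top",[(322,268),(321,290),(329.2,268),(328.5,290.5)],.082);print(W)
print("dish",unproj("top",[(234,296),(285,271),(298,296),(246,321)],.012));print("tray",unproj("top",[(425,234),(508,252),(490,334),(404,308)],.02))
V=np.zeros((600,800,3),np.uint8);V[:400,:560]=cv2.resize(t[158:258,105:245],None,fx=4,fy=4)
b=cv2.resize(s[165:240,215:300],None,fx=4,fy=4);V[300:600,460:800]=b;cv2.imwrite("pics/c.png",V)
E
```

```text
[0.5833 0.4036 0.1347]
[-0.6637  0.0697  0.3466 -0.3167]
[0.6448 0.2727 0.1347]
[-0.7543  0.0995  0.415  -0.3486]
[0.5537 0.0056 0.1406]
[-0.6937  0.1123  0.4409 -0.3367]
[0.58210938 0.40360554 0.137     ] [0.64342571 0.27310282 0.137     ] 0.14418964696860165
stand yaw 25.166351152685728
origin [0.54499019 0.3861652  0.06487511]
origin [0.60630652 0.25566247 0.06487511]
head [0.55152282 0.00659675 0.149     ]
[[ 0.64751695  0.06648819  0.018     ]
 [ 0.51169424  0.06005617  0.018     ]
 [ 0.64955054 -0.05157094  0.018     ]
 [ 0.51367551 -0.05371849  0.018     ]]
[[ 0.51122248  0.0128364   0.082     ]
 [ 0.46132083  0.01424933  0.082     ]
 [ 0.51150603 -0.00345581  0.082     ]
 [ 0.46048964 -0.00263112  0.082     ]]
dish [[0.45013437 0.2196917  0.012     ]
 [0.51174836 0.10073263 0.012     ]
 [0.45278193 0.06837044 0.012     ]
 [0.3919796  0.18904927 0.012     ]]
tray [[ 0.60567857 -0.23220796  0.02      ]
 [ 0.56548357 -0.42900273  0.02      ]
 [ 0.37165482 -0.38013767  0.02      ]
 [ 0.42836747 -0.18079622  0.02      ]]
```

View pics/c.png

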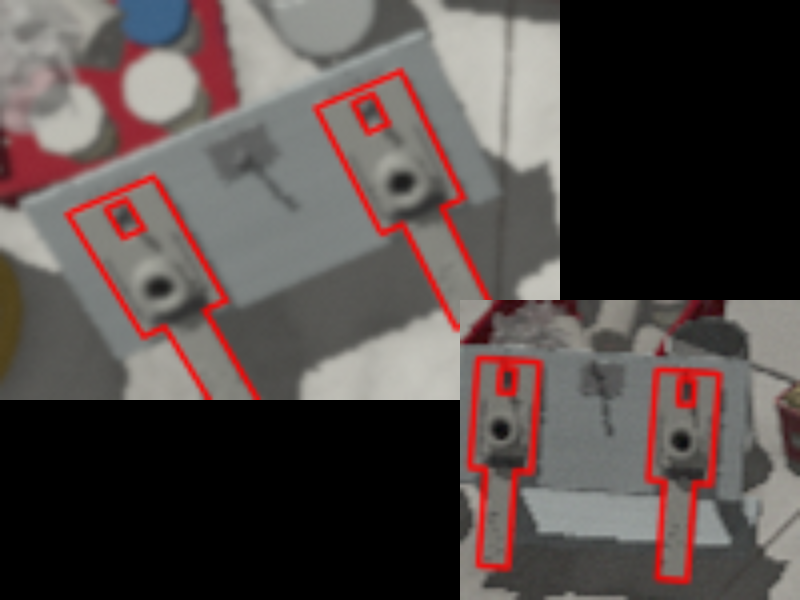

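The model outlines match both cartridges. I'll go to the wedge first.

```bash
python3 -c "
from h import *
print(go(.478,.0055,.2,181.2),go(.478,.0055,.0695,181.2))"
```

```text
[-45.24, -39.5, 1.84, -19.41] [-45.24, -39.5, 14.89, -19.41]
```

Request:
servo_tool(
  targets=[
    [-5,-5,1,-5],
    [-11,-9.5,1.8,-10],
    [-16.5,-14.5,1.8,-19.4],
    [-22,-19,1.8,-19.4],
    [-28,-24,1.8,-19.4],
    [-33.5,-29,1.8,-19.4],
    [-39,-34,1.8,-19.4],
    [-43,-37.5,1.8,-19.4],
  ],
  claw=60,
)

```text
time: 1.1
tool_pos: [0.4256, 0.0951, 0.2012]
ee_rot: [3.141, 0.0, -3.121]
wrist_force: [0.5, 0.3, -1.0]
width: 0.0717
finger_force: 0.0
```

```bash
python3 -c "
from h import *
print(go(.478,.0055,.12,181.2),go(.478,.0055,.0695,181.2),get_obs()['width'])"
```

```text
[-5.05, -9.07, 8.12, -0.02] [-5.05, -9.07, 13.17, -0.02] 0.07168507184840568
```

Request:
servo_tool(
  targets=[
    [0,0,0,0],
    [0,0,0,0],
    [0,0,0,0],
  ],
)

```text
time: 1.48
tool_pos: [0.4245, 0.0983, 0.2014]
ee_rot: [3.141, -0.0, -3.118]
wrist_force: [-0.4, 0.2, 1.3]
width: 0.0719
finger_force: 0.0
```

```bash
python3 -c "
from h import *
print(go(.478,.0055,.12,181.2),go(.478,.0055,.0695,181.2),get_obs()['width'])"
```

```text
[-5.13, -9.41, 8.14, 0.13] [-5.13, -9.41, 13.19, 0.13] 0.07192276962450482
```

Request:
servo_tool(
  targets=[
    [-1.7,-3.2,2.5,0],
    [-3.4,-6.4,5,0],
    [-5.1,-9.4,8,0],
    [-5.1,-9.4,10.5,0],
    [-5.1,-9.4,13.2,0],
    [-5.1,-9.4,13.2,0],
    [-5.1,-9.4,13.2,0],
    [-5.1,-9.4,13.2,0],
  ],
)

```text
time: 2.48
tool_pos: [0.4791, 0.0046, 0.0712]
ee_rot: [-3.141, 0.003, -3.12]
wrist_force: [-0.3, 0.2, 0.1]
width: 0.0716
finger_force: 0.0
```

Request:
servo_tool(
  targets=[
    [0,0,0,0],
    [0,0,0,0],
    [0,0,0,0],
    [0,0,0,0],
    [0,0,0,0],
    [0,0,0,0],
  ],
  claw=255,
)

```text
time: 3.22
tool_pos: [0.4778, 0.0051, 0.0695]
ee_rot: [3.139, -0.001, -3.121]
wrist_force: [-1.2, 2.8, 1.3]
width: 0.0196
finger_force: 30.0
```

Request:
servo_tool(
  targets=[
    [0.2,0,0,2],
    [0.6,0,0,-2],
    [1.0,0,0,2],
    [1.4,0,0,-2],
    [1.8,0,0,2],
    [2.2,0,0,-2],
    [2.6,0,0,2],
    [3.0,0,0,-2],
  ],
)

```text
time: 4.22
tool_pos: [0.4578, 0.0018, 0.073]
ee_rot: [-3.136, 0.024, -3.087]
wrist_force: [19.9, -4.2, -5.1]
width: 0.02
finger_force: 30.3
```

Request:
servo_tool(
  targets=[
    [0.4,0,0,4],
    [0.8,0,0,0],
    [1.2,0,0,4],
    [1.6,0,0,0],
    [2.0,0,0,3],
    [2.5,0,0,2],
    [3.0,0,0,2],
    [3.0,0,0,2],
  ],
)

```text
time: 5.22
tool_pos: [0.4177, 0.0017, 0.0693]
ee_rot: [-3.141, -0.0, -3.121]
wrist_force: [-0.3, 0.1, -0.5]
width: 0.0201
finger_force: 30.0
```

```bash
python3 - <<'E'
from h import *
t=snapshot("top");s=snapshot("scene")
B=np.zeros((600,800,3),np.uint8)
B[:600,:400]=crop(t,290,200,370,320,5);B[:480,400:800]=crop(s,280,220,380,340,4)
cv2.imwrite("pics/d.png",B);o=get_obs();print(o["tool_pos"],o["wrist_force"],o["wrist_torque"],o["width"])
E
```

```text
[0.41814697 0.00178835 0.0694951 ] [ 0.4349944  -0.93760538  0.06784783] [0.05484628 0.06130979 0.01710166] 0.019788845393378447
```

View pics/d.png

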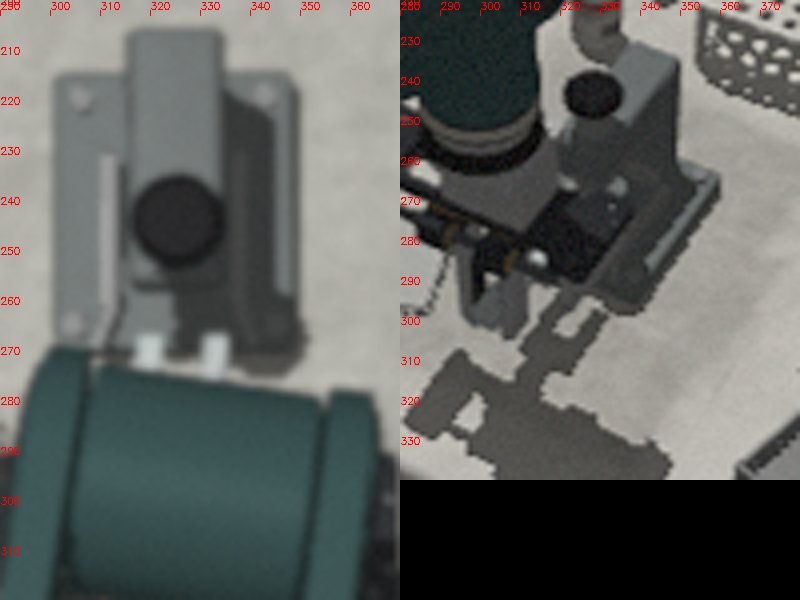

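The wedge is free and the plunger is up: the head has moved to (323,244) and the fork ends show at row 267. Next is a closer look at the dish and tray.

```bash
python3 - <<'E'
from h import *
t=snapshot("top")
B=np.zeros((600,800,3),np.uint8)
B[:350,:400]=crop(t,225,260,305,330,5);B[:520,400:800]=crop(t,398,222,518,344,4)[:,:400][:520] if 0 else crop(t,398,222,498,352,4)
cv2.imwrite("pics/e.png",B)
E
```

```text
(no output)
```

View pics/e.png

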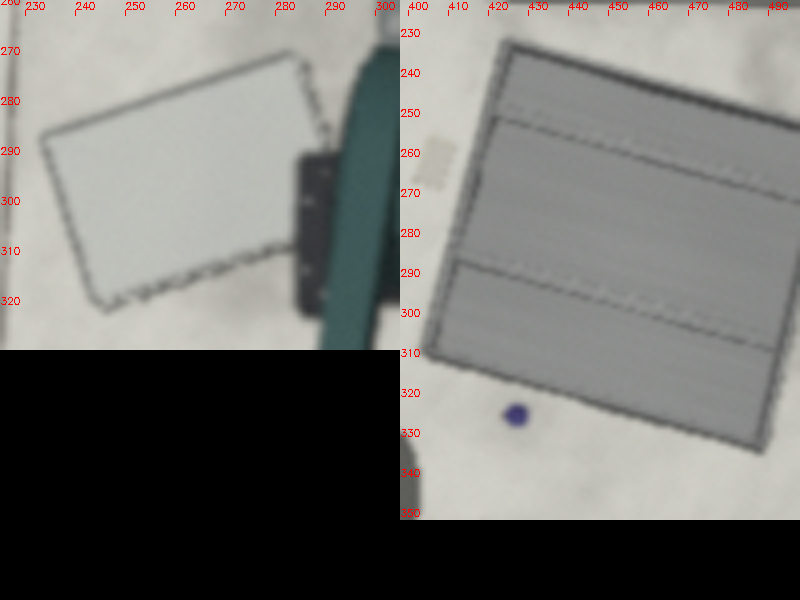

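```bash
cat >> h.py <<'E'
def dishpose(c):
    "corners px: left-far, right-far, left-near"
    P=unproj("top",c,.012);ctr=(P[1]+P[2])/2;d=P[0]-P[1];return ctr,np.degrees(np.arctan2(d[1],d[0])),np.linalg.norm(d),np.linalg.norm(P[2]-P[0])
def traypose(c):
    "corners px: far-left, near-left, near-right"
    P=unproj("top",c,.02);ctr=(P[0]+P[2])/2;d=P[0]-P[1];return ctr,np.degrees(np.arctan2(d[1],d[0])),np.linalg.norm(d),np.linalg.norm(P[2]-P[1])
E
python3 - <<'E'
from h import *
D=dishpose([(233,287),(283.5,270.5),(245.5,321.5)]);print("dish",D)
print("tray",traypose([(425,232),(405.5,310.7),(489.2,335)]))
w=D[1]+180;a=np.radians(w);g=D[0][:2]-.040*np.array([np.cos(a),np.sin(a)])
o=get_obs();print("wedge x heading",w%360,"grip",g,np.round(o["joint_positions"],2),o["tool_pos"],np.degrees(o["ee_rot"][2]))
for z in(.13,.03,.0045):print(go(g[0],g[1],z+.0,w+180))
E
```

```text
dish (array([0.45183975, 0.14725794, 0.012     ]), np.float64(109.27006534612529), np.float64(0.12566228836531643), np.float64(0.08702936924642149))
tray (array([ 0.48993819, -0.30523934,  0.02      ]), np.float64(-14.294544794404786), np.float64(0.1944410855376588), np.float64(0.2010077958667034))
wedge x heading 289.2700653461253 grip [0.4386389  0.18501688] [-0.13 -0.13  1.89 -0.    1.38 -1.72] [0.41821326 0.00178563 0.06952521] -178.80656996906689
[-2.42, 18.28, -6.05, 71.92]
[-2.42, 18.28, 3.95, 71.92]
[-2.42, 18.28, 6.5, 71.92]
```

Request:
servo_tool(
  targets=[
    [0.6,0,0,0],
    [1.0,0,2.2,0],
    [1.0,0,4.45,0],
    [1.0,0.1,4.45,0],
    [-1,0.1,4.45,0],
    [-3.0,0.1,4.45,0],
    [-5.5,0.1,4.45,0],
    [-5.5,0.1,4.45,0],
  ],
)

```text
time: 6.38
tool_pos: [0.475, 0.0039, 0.0263]
ee_rot: [-3.141, 0.002, -3.121]
wrist_force: [0.8, 0.2, -0.3]
width: 0.0199
finger_force: 30.0
```

Request:
servo_tool(
  targets=[
    [0,0,0.25,0],
    [0,0,0.45,0],
    [0,0,0.45,0],
  ],
)

```text
time: 6.75
tool_pos: [0.4728, 0.004, 0.0211]
ee_rot: [-3.142, 0.001, -3.121]
wrist_force: [-1.6, 0.3, 3.6]
width: 0.0197
finger_force: 30.0
```

Request:
servo_tool(
  targets=[
    [0,0,0,0],
    [0,0,0,0],
    [0,0,0,0],
  ],
  claw=165,
)

```text
time: 7.12
tool_pos: [0.4729, 0.004, 0.0202]
ee_rot: [3.141, -0.001, -3.121]
wrist_force: [-0.1, -0.2, 0.2]
width: 0.0328
finger_force: 0.0
```

Request:
servo_tool(
  targets=[
    [0,0,-0.7,0],
    [0,0,-1.25,0],
    [0,0,-1.25,0],
    [0,0,-1.25,0],
  ],
)

```text
time: 7.62
tool_pos: [0.4731, 0.004, 0.0331]
ee_rot: [3.142, 0.0, -3.121]
wrist_force: [-0.3, 0.7, -0.2]
width: 0.0333
finger_force: 0.0
```

Request:
servo_tool(
  targets=[
    [0,0,0,0],
    [0,0,0,0],
    [0,0,0,0],
    [0,0,0,0],
  ],
  claw=255,
)

```text
time: 8.12
tool_pos: [0.4729, 0.004, 0.0328]
ee_rot: [3.141, -0.0, -3.121]
wrist_force: [0.1, 0.2, -0.5]
width: 0.0198
finger_force: 30.0
```

Request:
servo_tool(
  targets=[
    [0,0,-0.3,0],
    [1,0,-0.3,0],
    [3,0,-0.3,0],
    [6,0,-0.3,0],
    [8,0,-0.5,0],
    [8,0,-3,0],
    [8,0,-6,0],
    [8,0,-6,0],
  ],
)

```text
time: 9.12
tool_pos: [0.3945, 0.0021, 0.0952]
ee_rot: [-3.141, 0.006, -3.121]
wrist_force: [0.6, -0.6, -0.7]
width: 0.0199
finger_force: 30.0
```

```bash
python3 - <<'E'
from h import *
w=289.27
for z in(.12,.03,.0165):print(go(.4386,.185,z,w+180))
print(get_obs()['tool_pos'],get_obs()['width'])
E
```

```text
[-4.79, 18.2, -2.48, 71.92]
[-4.79, 18.2, 6.52, 71.92]
[-4.79, 18.2, 7.87, 71.92]
[0.39449448 0.00209018 0.0951958 ] 0.019942862280397496
```

Request:
servo_tool(
  targets=[
    [0,2.5,-1,8],
    [-0.5,5,-2.4,18],
    [-1,8,-2.4,28],
    [-2,10.5,-2.4,38],
    [-3,13,-2.4,48],
    [-3.8,15.5,-2.4,58],
    [-4.8,18.2,-2.4,68],
    [-4.8,18.2,-2.4,71.9],
  ],
)

```text
time: 10.12
tool_pos: [0.4365, 0.1865, 0.1149]
ee_rot: [-3.139, -0.001, 1.907]
wrist_force: [0.1, -0.6, -1.3]
width: 0.0198
finger_force: 30.0
```

```bash
python3 - <<'E'
from h import *
t=snapshot("top")
B=crop(t,205,240,325,340,6);cv2.imwrite("pics/f.png",B)
print(go(.4386,.185,.03,289.27+180),go(.4386,.185,.017,289.27+180))
E
```

```text
[-0.15, 0.19, 8.48, -0.09] [-0.15, 0.19, 9.78, -0.09]
```

View pics/f.png

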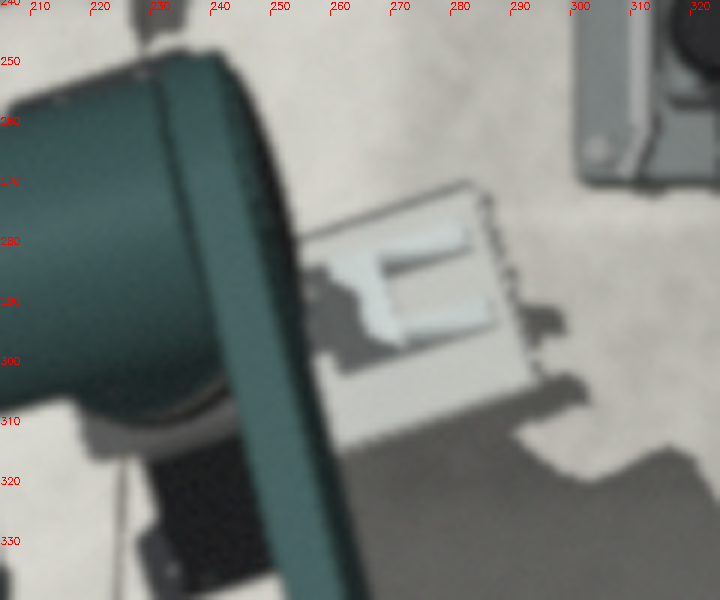

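The dish hasn't moved, and the wedge sits above it with its fork ends at about (284,285). I'll lower it now.

Request:
servo_tool(
  targets=[
    [-0.15,0.2,3,0],
    [-0.15,0.2,6,0],
    [-0.15,0.2,8.5,0],
    [-0.15,0.2,9,0],
    [-0.15,0.2,9.5,0],
    [-0.15,0.2,9.8,0],
    [-0.15,0.2,9.8,0],
  ],
)

```text
time: 11.05
tool_pos: [0.4401, 0.1846, 0.0196]
ee_rot: [3.14, -0.0, 1.908]
wrist_force: [0.6, 0.3, -0.9]
width: 0.0201
finger_force: 30.0
```

Request:
servo_tool(
  targets=[
    [0,0,0,0],
    [0,0,0,0],
    [0,0,0,0],
  ],
)

```text
time: 11.42
tool_pos: [0.4399, 0.1846, 0.0192]
ee_rot: [3.141, -0.0, 1.908]
wrist_force: [0.3, -0.3, -0.8]
width: 0.02
finger_force: 30.0
```

Request:
servo_tool(
  targets=[
    [0,0,0.15,0],
    [0,0,0.25,0],
    [0,0,0.25,0],
  ],
)

```text
time: 11.8
tool_pos: [0.4397, 0.1845, 0.0168]
ee_rot: [-3.141, -0.0, 1.908]
wrist_force: [-1.0, -0.6, 3.4]
width: 0.0196
finger_force: 30.0
```

Request:
servo_tool(
  targets=[
    [0,0,0,0],
    [0,0,0,0],
    [0,0,0,0],
  ],
  claw=160,
)

```text
time: 12.18
tool_pos: [0.4397, 0.1845, 0.0164]
ee_rot: [3.142, -0.0, 1.908]
wrist_force: [0.1, 0.9, -0.2]
width: 0.0348
finger_force: 0.0
```

Request:
servo_tool(
  targets=[
    [0,0,-1.5,0],
    [0,0,-4,0],
    [0,0,-9,0],
    [0,0,-14,0],
    [0,0,-18,0],
    [0,0,-18,0],
    [0,0,-18,0],
  ],
)

```text
time: 13.05
tool_pos: [0.4393, 0.1844, 0.1961]
ee_rot: [-3.141, -0.0, 1.908]
wrist_force: [0.1, 0.4, 0.1]
width: 0.0348
finger_force: 0.0
```

```bash
python3 - <<'E'
from h import *
# approach cartridge_1 (left): origin (.545,.3862,.0649), mid thickness
import numpy as np
y=np.radians(25.17);f=np.array([np.cos(y),np.sin(y),0]);n=(np.array([0,0,1])-f)/2**.5
for O in((.545,.3862,.0649),(.6063,.2557,.0649)):
    G=np.array(O)+.004*n;print("grasp",G,"TCP z",G[2]-.005,np.hypot(G[0],G[1]))
    for z in(.19,):print(go(G[0],G[1],z,25.17+180))
print(np.round(get_obs()["joint_positions"],2))
E
```

```text
grasp [0.54244013 0.38499705 0.06772843] TCP z 0.06272842712474619 0.6651796969301371
[15.53, 16.36, 0.61, 84.12]
grasp [0.60374013 0.25449705 0.06772843] TCP z 0.06272842712474619 0.655187681677505
[1.18, 17.83, 0.61, 84.12]
[ 0.28 -0.07  1.58  0.    1.64 -0.06]
```

```bash
python3 - <<'E'
from h import *
B,e=tri((180,166),(50,222));print("lid",B,e)
m=tri((158,168),(20,222))[0]; print(m)
# radius guess from top lid extent 20..82 px
E1=unproj("top",[(19,224),(83,224)],B[2]);print(E1)
y=np.radians(25.17);l=np.array([-np.sin(y),np.cos(y)])
f=np.array([np.cos(y),np.sin(y)])
for s in(-1,1):
  print("body end", np.array([.5424,.385])+.0885*l+s*.0375*f, np.linalg.norm(np.array([.5424,.385])+.0885*l+s*.0375*f-B[:2]))
# wedge state check
t=snapshot("top");cv2.imwrite("pics/g.png",np.hstack([crop(t,225,255,305,330,5),crop(t,15,180,95,255,5)]))
E
```

```text
lid [0.58802726 0.5905885  0.18147323] [-1.536483    0.1213421   0.7262965  -0.71962834]
[0.58878718 0.67963033 0.14298416]
[[0.58097708 0.65740539 0.18147323]
 [0.58332214 0.52150628 0.18147323]]
body end [0.4708211  0.44914796] 0.18369189277294765
body end [0.53869984 0.48104587] 0.120136518793047
```

View pics/g.png

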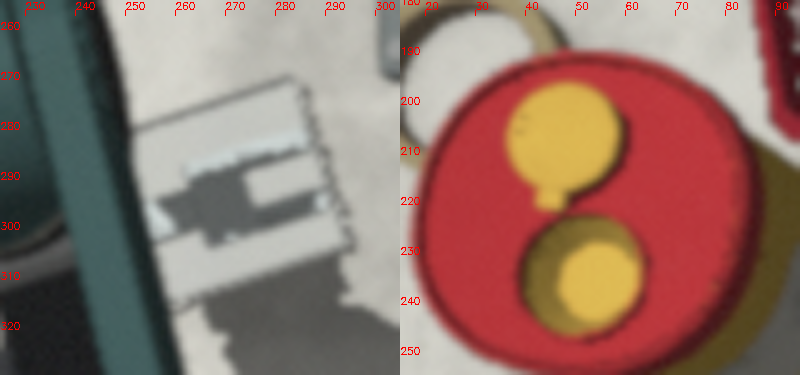

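Request:
servo_tool(
  targets=[
    [2,2,0.6,10],
    [4,4,0.6,20],
    [6,6.5,0.6,30],
    [8,8.5,0.6,40],
    [10,10.5,0.6,50],
    [12,12.5,0.6,60],
    [14,14.5,0.6,70],
    [15.5,16.3,0.6,80],
  ],
  claw=115,
)

```text
time: 14.1
tool_pos: [0.5417, 0.3852, 0.1875]
ee_rot: [3.142, 0.005, 0.506]
wrist_force: [0.4, 0.5, 0.5]
width: 0.0517
finger_force: 0.0
```

Request:
servo_tool(
  targets=[
    [0,0,0,4],
    [0,0,0,4],
    [0,0,0,4],
  ],
)

```text
time: 14.48
tool_pos: [0.5419, 0.3842, 0.1892]
ee_rot: [3.141, 0.002, 0.442]
wrist_force: [0.4, 0.6, -0.6]
width: 0.0513
finger_force: 0.0
```

```bash
python3 - <<'E'
from h import *
print(go(.5424,.385,.0757,25.17))
t=snapshot("top");s=snapshot("scene")
B=np.zeros((600,800,3),np.uint8)
B[:375,:400]=crop(t,225,255,305,330,5);B[:400,400:800]=crop(s,215,165,315,265,4)
cv2.imwrite("pics/i.png",B)
E
```

```text
[0.08, -0.04, 11.35, 0.17]
```

View pics/i.png

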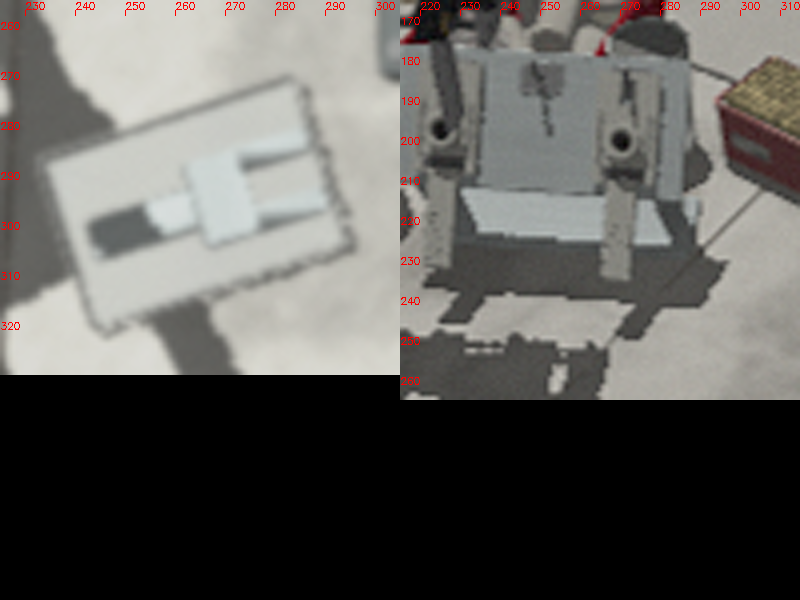

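The wedge lies flat in the dish, from about (240,303) to (287,287). Now I'll descend on cartridge 1's handle and grip it.

Request:
servo_tool(
  targets=[
    [0.1,0,3,0],
    [0.1,0,6,0],
    [0.1,0,9,0],
    [0.1,0,11.3,0],
    [0.1,0,11.3,0],
    [0.1,0,11.3,0],
  ],
)

```text
time: 15.32
tool_pos: [0.5439, 0.3853, 0.0789]
ee_rot: [-3.141, -0.002, 0.441]
wrist_force: [-0.5, -0.0, -0.1]
width: 0.0516
finger_force: 0.0
```

Request:
servo_tool(
  targets=[
    [0,0,0,0],
    [0,0,0,0],
    [0,0,0,0],
    [0,0,0,0],
    [0,0,0,0],
  ],
  claw=255,
)

```text
time: 15.95
tool_pos: [0.5435, 0.3852, 0.0781]
ee_rot: [-3.141, -0.001, 0.441]
wrist_force: [-0.5, -0.2, 2.4]
width: 0.0235
finger_force: 30.0
```

Request:
servo_tool(
  targets=[
    [0.1,0,-0.3,0],
    [0.35,0,-0.55,0],
    [0.35,0,-0.55,0],
    [0.05,0,-0.85,0],
    [-0.25,0,-1.15,0],
    [-0.5,0,-1.4,0],
    [-0.7,0,-1.65,0],
    [-0.7,0,-1.65,0],
  ],
)

```text
time: 16.95
tool_pos: [0.5369, 0.3822, 0.0945]
ee_rot: [-3.141, -0.001, 0.441]
wrist_force: [-0.3, 0.1, 0.4]
width: 0.0236
finger_force: 30.0
```

Request:
servo_tool(
  targets=[
    [0,0,-0.6,0],
    [0,0,-1.2,0],
    [0,0,-1.8,0],
    [0,0,-2.4,0],
    [0,0,-3.2,0],
    [0,0,-4,0],
    [0,0,-4,0],
    [0,0,-4,0],
  ],
)

```text
time: 17.95
tool_pos: [0.5368, 0.3821, 0.1339]
ee_rot: [-3.142, 0.0, 0.441]
wrist_force: [0.1, 0.1, -1.6]
width: 0.0238
finger_force: 30.0
```

```bash
python3 - <<'E'
from h import *
print(unproj("top",[(320,352),(400,355)],0))
for q in((.40,.25,.17,1.2),(.40,-.10,.17,1.2)):print(go(*q))
E
```

```text
[[ 0.32333571  0.01410925  0.        ]
 [ 0.31973138 -0.17349808  0.        ]]
[-18.01, 6.09, -3.61, 24.09]
[-32.97, 37.74, -3.61, 24.09]
```

Request:
servo_tool(
  targets=[
    [-3,1,-2,4],
    [-7,2,-3.6,9],
    [-12,4,-3.6,15],
    [-17,6,-3.6,21],
    [-19.5,10,-3.6,24],
    [-22,15,-3.6,24],
    [-24,19.5,-3.6,24],
    [-26.5,24,-3.6,24],
  ],
)

```text
time: 18.95
tool_pos: [0.3995, 0.0504, 0.1698]
ee_rot: [3.142, -0.0, 0.023]
wrist_force: [0.3, -0.3, -0.7]
width: 0.0239
finger_force: 30.0
```

Request:
servo_tool(
  targets=[
    [0,0,0,0],
    [0,0,0,0],
  ],
)

```text
time: 19.2
tool_pos: [0.3998, 0.0522, 0.1699]
ee_rot: [-3.141, 0.0, 0.022]
wrist_force: [-0.4, 1.0, -1.1]
width: 0.0236
finger_force: 30.0
```

```bash
python3 - <<'E'
from h import *
for q in((.40,-.10,.06,1.2),(.40,-.10,.015,1.2)):print(go(*q))
E
```

```text
[-0.31, 15.21, 10.99, 0.06]
[-0.31, 15.21, 15.49, 0.06]
```

Request:
servo_tool(
  targets=[
    [0,4,1,0],
    [-0.3,8,4,0],
    [-0.3,12,7,0],
    [-0.3,15.2,10,0],
    [-0.3,15.2,12,0],
    [-0.3,15.2,12.8,0],
    [-0.3,15.2,12.8,0],
  ],
)

```text
time: 20.08
tool_pos: [0.4004, -0.099, 0.0417]
ee_rot: [-3.141, 0.001, 0.025]
wrist_force: [0.4, -0.0, 0.0]
width: 0.0236
finger_force: 30.0
```

Request:
servo_tool(
  targets=[
    [0,0,0.4,0],
    [0,0,0.8,0],
    [0,0,1.2,0],
    [0,0,1.6,0],
    [0,0,1.6,0],
  ],
)

```text
time: 20.7
tool_pos: [0.4039, -0.1002, 0.029]
ee_rot: [3.141, -0.009, 0.022]
wrist_force: [3.2, 1.6, 7.5]
width: 0.0237
finger_force: 30.0
```

Request:
servo_tool(
  targets=[
    [0,0,0.3,0],
    [0,0,0.6,0],
    [0,0,0.9,0],
    [0,0,1.1,0],
    [0,0,1.1,0],
  ],
)

```text
time: 21.32
tool_pos: [0.4067, -0.101, 0.0195]
ee_rot: [3.139, -0.015, 0.022]
wrist_force: [5.5, 2.8, 9.5]
width: 0.0235
finger_force: 30.0
```

```bash
python3 - <<'E'
from h import *
s=snapshot("scene");t=snapshot("top")
B=np.zeros((480,800,3),np.uint8)
B[:480,:400]=crop(s,300,250,400,370,4);B[:480,400:]=crop(t,320,210,420,330,4)
cv2.imwrite("pics/j.png",B)
E
```

```text
(no output)
```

View pics/j.png

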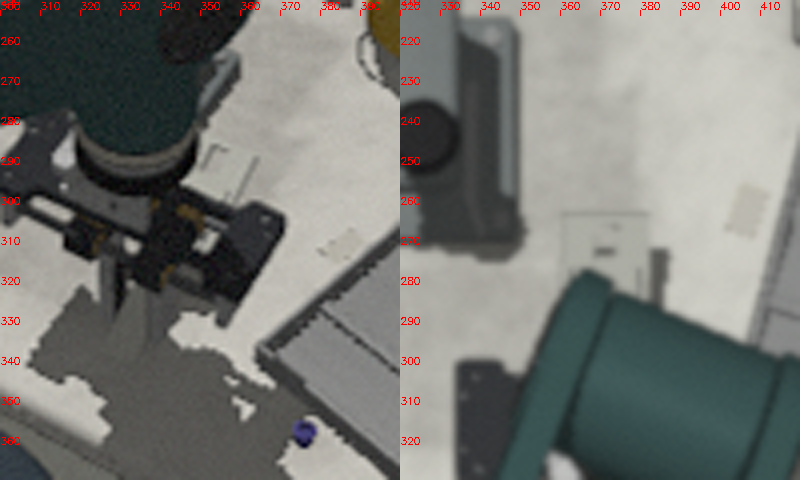

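The cartridge has pivoted nearly flat, with its hanging end at about (371,263) in the top view. I'll finish lowering, release it and regrip.

Request:
servo_tool(
  targets=[
    [0,0,0.2,0],
    [0,0,0.35,0],
    [0,0,0.35,0],
  ],
)

```text
time: 21.8
tool_pos: [0.4065, -0.1015, 0.0159]
ee_rot: [3.138, -0.014, 0.022]
wrist_force: [5.9, 1.3, 8.6]
width: 0.0233
finger_force: 30.0
```

Request:
servo_tool(
  targets=[
    [0,0,0,0],
    [0,0,0,0],
    [0,0,0,0],
  ],
  claw=170,
)

```text
time: 22.18
tool_pos: [0.4035, -0.1028, 0.0143]
ee_rot: [3.136, -0.007, 0.023]
wrist_force: [2.3, -4.7, 7.4]
width: 0.0316
finger_force: 3.8
```

```bash
python3 - <<'E'
from h import *
t=snapshot("top");P=unproj("top",[(359.5,263),(382.5,263)],.008);print(P)
cv2.imwrite("pics/k_.png",t[240:300,340:400])
g=cv2.cvtColor(t,cv2.COLOR_BGR2GRAY);print(g[258:268,371].tolist(),g[268,352:392].tolist());o=get_obs();print(o["tool_pos"],o["wrist_force"],o["ee_rot"])
E
```

```text
[[ 0.53463099 -0.07677     0.008     ]
 [ 0.53558767 -0.13179151  0.008     ]]
[171, 170, 169, 173, 181, 191, 190, 180, 180, 181] [152, 170, 176, 178, 176, 172, 183, 194, 197, 197, 197, 196, 190, 175, 168, 169, 171, 169, 169, 181, 193, 195, 196, 196, 196, 192, 183, 181, 185, 189, 190, 192, 194, 194, 196, 197, 197, 200, 200, 199]
[ 0.40347712 -0.10278643  0.01430333] [ 3.25797581 -4.09778897  6.91550572] [ 3.1355517  -0.00734391  0.02246702]
```

Request:
servo_tool(
  targets=[
    [0,0,-0.15,0],
    [0,0,-0.15,0],
    [0,0,-0.15,0],
  ],
  claw=150,
)

```text
time: 22.6
tool_pos: [0.4014, -0.1016, 0.0143]
ee_rot: [3.138, -0.003, 0.023]
wrist_force: [0.0, -2.9, 6.4]
width: 0.0384
finger_force: 3.4
```

Request:
servo_tool(
  targets=[
    [0,0,0,0],
    [0,0,0,0],
    [0,0,0,0],
    [0,0,0,0],
  ],
  claw=255,
)

```text
time: 23.1
tool_pos: [0.4013, -0.1002, 0.0143]
ee_rot: [3.141, -0.002, 0.022]
wrist_force: [0.3, -1.3, 9.1]
width: 0.0234
finger_force: 31.0
```

Request:
servo_tool(
  targets=[
    [0,0,-1,0],
    [0,0,-3,0],
    [0,0,-3,0],
    [0,0,-3,0],
  ],
)

```text
time: 23.6
tool_pos: [0.3994, -0.0997, 0.042]
ee_rot: [-3.141, 0.002, 0.023]
wrist_force: [0.7, 1.3, -1.1]
width: 0.0237
finger_force: 30.0
```

```bash
python3 - <<'E'
from h import *
# press line: axis (.552,.0055) heading 1.2deg
f=lambda d,z:go(.552+d*np.cos(.021),.0055+d*np.sin(.021),z,1.2)
for d,z in((-.195,.05),(-.195,.036),(-.075,.036)):print(f(d,z))
E
```

```text
[-4.01, -10.2, -0.8, 0.09]
[-4.01, -10.2, 0.6, 0.09]
[7.99, -10.18, 0.6, 0.09]
```

Request:
servo_tool(
  targets=[
    [-2,-3,-1,0],
    [-4,-6,-1,0],
    [-4,-9,-0.5,0],
    [-4,-10.2,0.3,0],
    [-4,-10.2,0.6,0],
    [-4,-10.2,0.6,0],
    [-4,-10.2,0.6,0],
  ],
)

```text
time: 24.48
tool_pos: [0.3583, 0.0002, 0.037]
ee_rot: [3.141, 0.0, 0.021]
wrist_force: [-0.1, 0.4, -0.9]
width: 0.0234
finger_force: 30.0
```

```bash
python3 - <<'E'
from h import *
f=lambda d,z:go(.552+d*np.cos(.021),.0055+d*np.sin(.021),z,1.2)
for d,z in((-.145,.036),(-.08,.036)):print(f(d,z))
t=snapshot("top");s=snapshot("scene")
B=np.zeros((480,800,3),np.uint8)
B[:480,:400]=crop(s,290,240,390,360,4);B[:480,400:]=crop(t,280,210,380,330,4)
cv2.imwrite("pics/k.png",B)
E
```

```text
[4.88, -0.12, 0.1, 0.02]
[11.38, -0.11, 0.1, 0.02]
```

View pics/k.png

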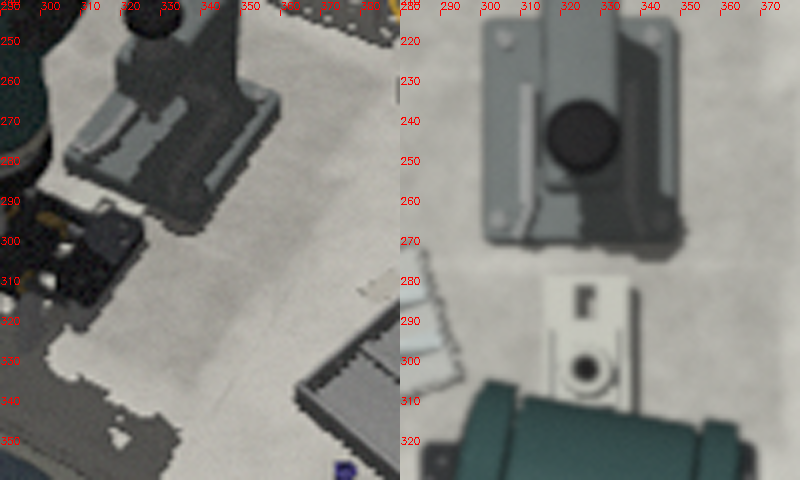

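The cartridge is flat and in front of the nest: bore at (326.5,302), hanging end at row 278, base centre at about column 325. I'll check the lateral offset numerically.

```bash
python3 - <<'E'
from h import *
print(unproj("top",[(326.5,302.2)],.043),unproj("top",[(326.4,283)],.028),unproj("top",[(316.8,285),(337.7,285)],.028))
print(unproj("top",[(325.5,244)],.165),unproj("top",[(300.8,245),(349.8,245)],.018),unproj("top",[(302,268),(350.1,268)],.018))
# rails inner edges near row 245
t=snapshot("top");g=cv2.cvtColor(t,cv2.COLOR_BGR2GRAY)
for r in(240,250):print(g[r,298:352].tolist())
E
```

```text
[[0.43704163 0.00108041 0.043     ]] [[0.48308769 0.00186427 0.028     ]] [[ 0.4779903   0.02429159  0.028     ]
 [ 0.47884556 -0.02469144  0.028     ]]
[[0.55203722 0.00631918 0.165     ]] [[ 0.57418024  0.0643301   0.018     ]
 [ 0.57620796 -0.05269602  0.018     ]] [[ 0.51886183  0.0602175   0.018     ]
 [ 0.52084781 -0.05389323  0.018     ]]
[171, 163, 139, 119, 117, 118, 120, 120, 121, 121, 123, 128, 145, 152, 141, 106, 76, 76, 69, 49, 37, 38, 42, 44, 42, 41, 41, 41, 41, 40, 38, 41, 40, 36, 35, 34, 45, 54, 62, 67, 66, 60, 54, 56, 57, 58, 69, 97, 112, 107, 94, 102, 149, 174]
[180, 172, 145, 122, 118, 121, 121, 122, 121, 121, 122, 131, 151, 155, 140, 107, 78, 85, 99, 95, 72, 49, 32, 27, 32, 35, 36, 38, 37, 33, 30, 25, 26, 32, 37, 47, 51, 56, 63, 66, 66, 61, 57, 55, 56, 56, 70, 97, 113, 111, 96, 104, 147, 170]
```

Request:
servo_tool(
  targets=[
    [0,-0.15,0.1,0],
    [1.5,-0.15,0.15,0],
    [3,-0.15,0.15,0],
    [4.5,-0.15,0.15,0],
    [6,-0.15,0.15,0],
    [6,-0.15,0.15,0],
  ],
)

```text
time: 25.38
tool_pos: [0.4189, 0.0038, 0.0356]
ee_rot: [-3.142, -0.0, 0.023]
wrist_force: [0.1, -0.2, -0.3]
width: 0.0235
finger_force: 30.0
```

Request:
servo_tool(
  targets=[
    [1,0,0,0],
    [2,0,0,0],
    [3,0,0,0],
    [4,0,0,0],
    [4.5,0,0,0],
    [4.5,0,0,0],
  ],
)

```text
time: 26.12
tool_pos: [0.4632, 0.0048, 0.0354]
ee_rot: [-3.141, 0.0, 0.023]
wrist_force: [-0.4, 0.4, -0.5]
width: 0.0236
finger_force: 30.0
```

Request:
servo_tool(
  targets=[
    [0,0,0.2,0],
    [0.4,0,0.25,0],
    [0.8,0,0.25,0],
    [1.1,0,0.25,0],
    [1.3,0,0.25,0],
    [1.5,0,0.25,0],
    [1.5,0,0.25,0],
  ],
)

```text
time: 27.0
tool_pos: [0.4751, 0.0051, 0.0322]
ee_rot: [3.142, 0.007, 0.023]
wrist_force: [-7.4, -1.0, 3.1]
width: 0.0235
finger_force: 30.0
```

Request:
servo_tool(
  targets=[
    [0,0,0,0],
    [0,0,0,0],
    [0,0,0,0],
  ],
  claw=160,
)

```text
time: 27.38
tool_pos: [0.4786, 0.0052, 0.0334]
ee_rot: [-3.142, -0.002, 0.023]
wrist_force: [-0.7, 0.2, -0.5]
width: 0.035
finger_force: 0.0
```

Request:
servo_tool(
  targets=[
    [0,0,-2,0],
    [0,0,-6,0],
    [0,0,-11,0],
    [0,0,-16,0],
    [0,0,-19,0],
    [0,0,-19,0],
    [0,0,-19,0],
  ],
)

```text
time: 28.25
tool_pos: [0.4774, 0.0052, 0.2213]
ee_rot: [-3.141, 0.002, 0.023]
wrist_force: [0.1, -0.7, -0.2]
width: 0.0351
finger_force: 0.0
```

Request:
servo_tool(
  targets=[
    [3,0.1,0,0],
    [6,0.1,0,0],
    [7.7,0.1,0,0],
    [7.7,0.1,0,0],
    [7.7,0.1,2,0],
    [7.7,0.1,3,0],
    [7.7,0.1,3,0],
    [7.7,0.1,3,0],
  ],
  claw=255,
)

```text
time: 29.25
tool_pos: [0.5549, 0.0059, 0.1935]
ee_rot: [-3.142, -0.001, 0.023]
wrist_force: [0.1, 0.2, -0.2]
width: 0.0004
finger_force: 0.0
```

```bash
python3 - <<'E'
from h import *
print(go(.5525,.0058,.178),go(.5525,.0058,.158),get_obs()["tool_pos"])
t=snapshot("top");cv2.imwrite("pics/l_.png",t)
E
```

```text
[-0.24, 0.0, 1.55, 0.0] [-0.24, 0.0, 3.55, 0.0] [0.55489491 0.00585717 0.19353372]
```

Request:
servo_tool(
  targets=[
    [-0.2,0,1,0],
    [-0.2,0,1.5,0],
    [-0.2,0,2,0],
    [-0.2,0,2.5,0],
    [-0.2,0,3,0],
    [-0.2,0,3.5,0],
    [-0.2,0,3.8,0],
    [-0.2,0,3.8,0],
  ],
)

```text
time: 30.3
tool_pos: [0.5528, 0.0058, 0.16]
ee_rot: [3.141, -0.003, 0.023]
wrist_force: [-7.8, 0.9, 16.8]
width: 0.0005
finger_force: 8.6
```

Request:
servo_tool(
  targets=[
    [0,0,0.2,0],
    [0,0,0.3,0],
    [0,0,0.3,0],
  ],
)

```text
time: 30.68
tool_pos: [0.5528, 0.0058, 0.1581]
ee_rot: [3.141, -0.004, 0.023]
wrist_force: [-9.5, 1.2, 21.4]
width: -0.0001
finger_force: 10.6
```

Request:
servo_tool(
  targets=[
    [0,0,0.2,0],
    [0,0,0.3,0],
    [0,0,0.3,0],
    [0,0,0.3,0],
  ],
)

```text
time: 31.18
tool_pos: [0.5528, 0.0059, 0.158]
ee_rot: [3.141, -0.005, 0.023]
wrist_force: [-12.0, 0.5, 31.0]
width: 0.0007
finger_force: 15.2
```

Request:
servo_tool(
  targets=[
    [0,0,-1,0],
    [0,0,-3,0],
    [0,0,-6,0],
    [-3,0,-6.5,0],
    [-6,0,-6.5,0],
    [-7.8,0,-6.5,0],
    [-7.8,0,-6.5,0],
    [-7.8,0,-6.5,0],
  ],
  claw=150,
)

```text
time: 32.17
tool_pos: [0.4754, 0.0041, 0.2139]
ee_rot: [-3.142, -0.0, 0.023]
wrist_force: [0.1, -0.7, 0.6]
width: 0.0386
finger_force: 0.0
```

```bash
python3 - <<'E'
from h import *
print(go(.475,.0052,.0325,1.2),get_obs()["tool_pos"],get_obs()["width"])
E
```

```text
[-0.04, -0.11, 18.14, 0.09] [0.47542857 0.00406486 0.21388044] 0.03859064522197353
```

Request:
servo_tool(
  targets=[
    [0,-0.1,4,0],
    [0,-0.1,9,0],
    [0,-0.1,13.5,0],
    [0,-0.1,17,0],
    [0,-0.1,18.4,0],
    [0,-0.1,18.4,0],
    [0,-0.1,18.4,0],
  ],
)

```text
time: 33.05
tool_pos: [0.4766, 0.0049, 0.0317]
ee_rot: [3.141, -0.003, 0.023]
wrist_force: [0.2, -0.2, 0.4]
width: 0.0388
finger_force: 0.0
```

Request:
servo_tool(
  targets=[
    [0,0,0,0],
    [0,0,0,0],
    [0,0,0,0],
    [0,0,0,0],
    [0,0,0,0],
  ],
  claw=255,
)

```text
time: 33.67
tool_pos: [0.4757, 0.005, 0.0307]
ee_rot: [3.141, -0.002, 0.023]
wrist_force: [0.4, -0.8, 2.7]
width: 0.0235
finger_force: 30.0
```

Request:
servo_tool(
  targets=[
    [0,0,-0.2,0],
    [-1.5,0,-0.3,0],
    [-3.5,0,-0.3,0],
    [-6,0,-0.3,0],
    [-9,0,-0.3,0],
    [-11.5,0,-0.3,0],
    [-11.5,0,-3,0],
    [-11.5,0,-5,0],
  ],
)

```text
time: 34.67
tool_pos: [0.3577, 0.0027, 0.0796]
ee_rot: [-3.141, 0.002, 0.022]
wrist_force: [0.1, 0.1, -0.1]
width: 0.0232
finger_force: 30.0
```

```bash
python3 - <<'E'
from h import *
t=snapshot("top");B=np.zeros((520,800,3),np.uint8)
B[:480,:280]=crop(t,290,210,360,330,4);B[:,280:]=crop(t,390,222,520,352,4);cv2.imwrite("pics/l.png",B)
print(get_obs()["tool_pos"])
E
```

```text
[0.3599059  0.00243297 0.08246564]
```

View pics/l.png

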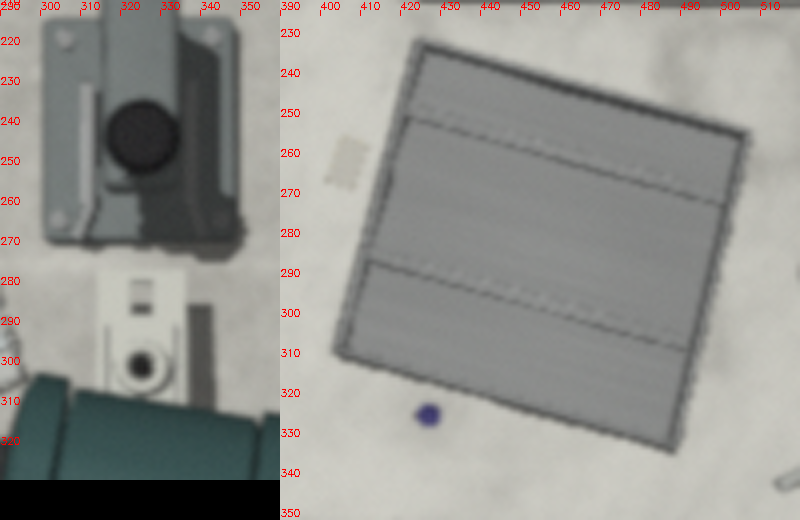

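The cartridge is held flat with the plunger back up, and the tray is unmoved. I'll work out the tray placement.

```bash
python3 - <<'E'
from h import *
P=unproj("top",[(424.5,232),(507,255.75),(488.5,335.2),(403.8,310.3)],.02)
c=P.mean(0);d=P[0]+P[1]-P[2]-P[3];w=np.arctan2(d[1],d[0]);print(c,np.degrees(w),[np.linalg.norm(P[i]-P[i-1]) for i in range(4)])
R=np.array([[np.cos(w),-np.sin(w)],[np.sin(w),np.cos(w)]])
for y in(.033,-.033):
    g=c[:2]+R@[-.051,y];print(g,[go(*g,z,np.degrees(w)) for z in(.09,.023)])
E
```

```text
[ 0.48969337 -0.30355818  0.02      ] -14.999884953655831 [np.float64(0.19429182862077543), np.float64(0.2025864071513317), np.float64(0.1940564699493183), np.float64(0.20361242307282507)]
[ 0.44897209 -0.25848294] [[8.32, 26.29, -0.75, 16.29], [8.32, 26.29, 5.95, 16.29]]
[ 0.43189017 -0.32223408] [[6.46, 32.62, -0.75, 16.29], [6.46, 32.62, 5.95, 16.29]]
```

Request:
servo_tool(
  targets=[
    [0.5,4,-0.7,4],
    [1.5,9,-1,9],
    [3,14,-1,14],
    [4.5,19,-1,16.3],
    [5.5,24,-1,16.3],
    [6.5,29,-1,16.3],
    [6.5,32.6,-1,16.3],
    [6.5,32.6,-1,16.3],
  ],
)

```text
time: 35.72
tool_pos: [0.4308, -0.3231, 0.0883]
ee_rot: [-3.14, 0.003, -0.265]
wrist_force: [0.0, -0.3, -0.5]
width: 0.0237
finger_force: 30.0
```

Request:
servo_tool(
  targets=[
    [0,0,0,0],
    [0,0,0,0],
  ],
)

```text
time: 35.98
tool_pos: [0.432, -0.3204, 0.0896]
ee_rot: [-3.141, 0.001, -0.261]
wrist_force: [0.2, -0.3, -0.7]
width: 0.024
finger_force: 30.0
```

```bash
python3 - <<'E'
from h import *
print([go(.4319,-.3222,z,-14.8) for z in(.03,.0227)])
E
```

```text
[[0.04, 0.18, 5.96, -0.13], [0.04, 0.18, 6.69, -0.13]]
```

Request:
servo_tool(
  targets=[
    [0,0.15,2,0],
    [0,0.15,4,0],
    [0,0.15,5.5,0],
    [0,0.15,6,0],
    [0,0.15,6.3,0],
    [0,0.15,6.6,0],
    [0,0.15,6.8,0],
    [0,0.15,6.8,0],
  ],
)

```text
time: 36.98
tool_pos: [0.4323, -0.3237, 0.0232]
ee_rot: [3.141, -0.001, -0.262]
wrist_force: [-2.6, 0.3, 4.1]
width: 0.0233
finger_force: 30.0
```

Request:
servo_tool(
  targets=[
    [0,0,0,0],
    [0,0,0,0],
    [0,0,0,0],
  ],
  claw=150,
)

```text
time: 37.35
tool_pos: [0.4319, -0.3234, 0.0217]
ee_rot: [-3.141, 0.0, -0.262]
wrist_force: [1.0, 0.1, 0.4]
width: 0.0383
finger_force: 0.0
```

Request:
servo_tool(
  targets=[
    [0,0,-2,0],
    [0,0,-6,0],
    [0,0,-11,0],
    [0,0,-16,0],
    [0,0,-20,0],
    [0,0,-20,0],
    [0,0,-20,0],
  ],
  claw=115,
)

```text
time: 38.22
tool_pos: [0.4315, -0.3231, 0.2206]
ee_rot: [-3.141, 0.002, -0.262]
wrist_force: [-0.7, 0.3, -0.5]
width: 0.0521
finger_force: 0.0
```

```bash
python3 - <<'E'
from h import *
print(go(.45,.1,.22,25.2),go(.6037,.2545,.19,25.2),go(.6037,.2545,.077,25.2))
E
```

```text
[-9.17, -41.34, 0.06, -40.21] [1.67, -60.25, 3.06, -40.21] [1.67, -60.25, 14.36, -40.21]
```

Request:
servo_tool(
  targets=[
    [-1.5,-6,0,-6],
    [-3,-12,0,-12],
    [-4,-18,0,-18],
    [-5.5,-24,0,-24],
    [-7,-30,0,-30],
    [-8,-36,0,-36],
    [-9.2,-41,0,-40.2],
    [-9.2,-41,0,-40.2],
  ],
)

```text
time: 39.22
tool_pos: [0.4477, 0.0993, 0.2192]
ee_rot: [-3.139, 0.005, 0.446]
wrist_force: [0.3, -0.2, -0.6]
width: 0.0516
finger_force: 0.0
```

Request:
servo_tool(
  targets=[
    [0,0,0,0],
    [0,0,0,0],
  ],
)

```text
time: 39.48
tool_pos: [0.449, 0.0951, 0.2211]
ee_rot: [-3.141, 0.002, 0.437]
wrist_force: [-0.9, 0.0, 0.2]
width: 0.0516
finger_force: 0.0
```

```bash
python3 - <<'E'
from h import *
print(go(.6037,.2545,.19,25.2),go(.6037,.2545,.077,25.2))
t=snapshot("top");s=snapshot("scene")
B=np.zeros((600,800,3),np.uint8);B[:520,:520]=crop(t,390,222,520,352,4);B[:600,520:800]=0
B[:320,520:800]=crop(s,238,165,308,245,4);cv2.imwrite("pics/m.png",B)
E
```

```text
[20.76, -7.89, 3.11, -0.15] [20.76, -7.89, 14.41, -0.15]
```

View pics/m.png

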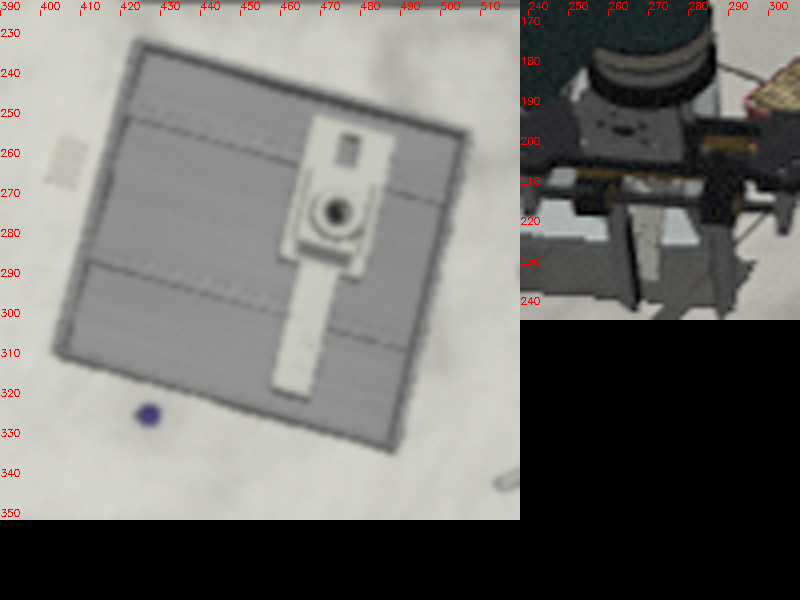

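Cartridge 1 lies flat in the tray, with its bore at (474,275). Cartridge 3 gets the same procedure.

Request:
servo_tool(
  targets=[
    [4,-1.6,0.6,0],
    [8,-3.2,1.2,0],
    [12,-4.8,1.8,0],
    [16,-6.4,2.5,0],
    [20.7,-7.9,3.1,0],
    [20.7,-7.9,3.1,0],
    [20.7,-7.9,3.1,0],
    [20.7,-7.9,3.1,0],
  ],
)

```text
time: 40.58
tool_pos: [0.6027, 0.2548, 0.1925]
ee_rot: [3.141, -0.002, 0.438]
wrist_force: [-0.2, 0.4, 0.0]
width: 0.0515
finger_force: 0.0
```

Request:
servo_tool(
  targets=[
    [0,0,3,0],
    [0,0,6,0],
    [0,0,9,0],
    [0,0,10.5,0],
    [0,0,10.5,0],
    [0,0,10.5,0],
  ],
)

```text
time: 41.32
tool_pos: [0.6038, 0.2561, 0.0881]
ee_rot: [3.141, -0.003, 0.439]
wrist_force: [-0.1, 0.1, 1.2]
width: 0.0515
finger_force: 0.0
```

```bash
python3 - <<'E'
from h import *
print(go(.6045,.255,.077,25.2),get_obs()["tool_pos"])
E
```

```text
[0.01, 0.13, 1.11, -0.02] [0.60381161 0.25614493 0.08814682]
```

Request:
servo_tool(
  targets=[
    [0,0.1,0.6,0],
    [0,0.1,1.05,0],
    [0,0.1,1.05,0],
    [0,0.1,1.05,0],
  ],
)

```text
time: 41.82
tool_pos: [0.6033, 0.2552, 0.0754]
ee_rot: [-3.142, 0.0, 0.44]
wrist_force: [0.3, -0.3, -0.3]
width: 0.0518
finger_force: 0.0
```

Request:
servo_tool(
  targets=[
    [0,0,0,0],
    [0,0,0,0],
    [0,0,0,0],
    [0,0,0,0],
    [0,0,0,0],
  ],
  claw=255,
)

```text
time: 42.45
tool_pos: [0.6034, 0.2551, 0.0756]
ee_rot: [3.142, -0.0, 0.44]
wrist_force: [-0.5, 0.6, -1.4]
width: 0.0233
finger_force: 30.0
```

Request:
servo_tool(
  targets=[
    [0.1,0,-0.3,0],
    [0.35,0,-0.55,0],
    [0.35,0,-0.55,0],
    [0.05,0,-0.85,0],
    [-0.25,0,-1.15,0],
    [-0.5,0,-1.4,0],
    [-0.7,0,-1.65,0],
    [-0.7,0,-1.65,0],
  ],
)

```text
time: 43.45
tool_pos: [0.5971, 0.2521, 0.0925]
ee_rot: [3.142, -0.001, 0.44]
wrist_force: [1.0, 1.1, -1.1]
width: 0.0237
finger_force: 30.0
```

Request:
servo_tool(
  targets=[
    [0,0,-0.6,0],
    [0,0,-1.2,0],
    [0,0,-1.8,0],
    [0,0,-2.4,0],
    [0,0,-3.2,0],
    [0,0,-4,0],
    [0,0,-4,0],
    [0,0,-4,0],
  ],
)

```text
time: 44.45
tool_pos: [0.5969, 0.2521, 0.1319]
ee_rot: [-3.141, 0.0, 0.44]
wrist_force: [0.2, -0.0, -0.4]
width: 0.0239
finger_force: 30.0
```

```bash
python3 - <<'E'
from h import *
for q in((.40,.2,.17,1.2),(.40,-.10,.17,1.2)):print(go(*q))
E
```

```text
[-20.04, -3.67, -3.81, 23.99]
[-32.81, 23.48, -3.81, 23.99]
```

Request:
servo_tool(
  targets=[
    [-4,-0.7,-2,0],
    [-9,-1.6,-3.8,4],
    [-14,-2.6,-3.8,10],
    [-19,-3.4,-3.8,16],
    [-21,-1,-3.8,22],
    [-23,4,-3.8,24],
    [-25,9,-3.8,24],
    [-27.5,14,-3.8,24],
  ],
)

```text
time: 45.45
tool_pos: [0.4074, 0.007, 0.1699]
ee_rot: [-3.142, -0.0, 0.022]
wrist_force: [0.6, 0.0, -1.0]
width: 0.0234
finger_force: 30.0
```

Request:
servo_tool(
  targets=[
    [0,0,0,0],
    [0,0,0,0],
  ],
)

```text
time: 45.7
tool_pos: [0.4076, 0.0087, 0.1698]
ee_rot: [-3.141, 0.0, 0.02]
wrist_force: [-0.1, 0.7, 0.2]
width: 0.0234
finger_force: 30.0
```

```bash
python3 - <<'E'
from h import *
for q in((.40,-.10,.042,1.2),(.40,-.10,.016,1.2)):print(go(*q))
E
```

```text
[-0.98, 10.86, 12.78, -0.05]
[-0.98, 10.86, 15.38, -0.05]
```

Request:
servo_tool(
  targets=[
    [-0.5,4,1,0],
    [-1,8,4,0],
    [-1,10.9,7,0],
    [-1,10.9,10,0],
    [-1,10.9,12.8,0],
    [-1,10.9,12.8,0],
    [-1,10.9,12.8,0],
  ],
)

```text
time: 46.58
tool_pos: [0.401, -0.1, 0.043]
ee_rot: [3.141, -0.001, 0.023]
wrist_force: [0.1, 0.3, 0.1]
width: 0.0237
finger_force: 30.0
```

Request:
servo_tool(
  targets=[
    [0,0,0.4,0],
    [0,0,0.8,0],
    [0,0,1.2,0],
    [0,0,1.6,0],
    [0,0,2,0],
    [0,0,2.3,0],
    [0,0,2.6,0],
    [0,0,2.6,0],
  ],
)

```text
time: 47.58
tool_pos: [0.406, -0.1012, 0.0202]
ee_rot: [3.141, -0.014, 0.02]
wrist_force: [6.7, 3.3, 10.4]
width: 0.0235
finger_force: 30.0
```

Request:
servo_tool(
  targets=[
    [0,0,0.2,0],
    [0,0,0.3,0],
    [0,0,0.3,0],
  ],
)

```text
time: 47.95
tool_pos: [0.4065, -0.1015, 0.0175]
ee_rot: [3.14, -0.015, 0.02]
wrist_force: [6.2, 2.6, 10.7]
width: 0.0237
finger_force: 30.0
```

Request:
servo_tool(
  targets=[
    [0,0,0,0],
    [0,0,-0.1,0],
    [0,0,-0.15,0],
    [0,0,-0.15,0],
  ],
  claw=150,
)

```text
time: 48.45
tool_pos: [0.3998, -0.1009, 0.0143]
ee_rot: [3.141, 0.0, 0.021]
wrist_force: [0.4, -1.1, 1.8]
width: 0.0385
finger_force: 1.2
```

```bash
python3 - <<'E'
from h import *
o=get_obs();print(o["tool_pos"],o["wrist_force"])
g=cv2.cvtColor(snapshot("top"),cv2.COLOR_BGR2GRAY)
r=cv2.cvtColor(cv2.imread("pics/top0.png"),cv2.COLOR_BGR2GRAY)
print(g[256:272,365:378].mean(1).round().tolist());print(g[266:274,350:395].mean(0).round().tolist())
E
```

```text
[ 0.3997868  -0.10092142  0.01430878] [ 0.44399509 -1.05287493  1.75611449]
[171.0, 171.0, 171.0, 171.0, 171.0, 173.0, 180.0, 190.0, 188.0, 177.0, 178.0, 180.0, 181.0, 181.0, 181.0, 183.0]
[110.0, 141.0, 165.0, 175.0, 178.0, 178.0, 176.0, 177.0, 187.0, 194.0, 196.0, 196.0, 196.0, 196.0, 189.0, 168.0, 163.0, 170.0, 172.0, 171.0, 172.0, 184.0, 193.0, 195.0, 195.0, 195.0, 195.0, 190.0, 174.0, 174.0, 184.0, 188.0, 190.0, 191.0, 193.0, 195.0, 196.0, 196.0, 197.0, 198.0, 198.0, 198.0, 198.0, 198.0, 198.0]
```

Request:
servo_tool(
  targets=[
    [0,0,0,0],
    [0,0,0,0],
    [0,0,0,0],
    [0,0,0,0],
  ],
  claw=255,
)

```text
time: 49.0
tool_pos: [0.3997, -0.1006, 0.0143]
ee_rot: [-3.141, 0.001, 0.021]
wrist_force: [-0.7, -0.3, 2.0]
width: 0.0233
finger_force: 30.2
```

Request:
servo_tool(
  targets=[
    [0,0,-1,0],
    [0,0,-3,0],
    [-2,-1,-3.5,0],
    [-4,-4,-3.5,0],
    [-4,-7,-3.5,0],
    [-4,-10.2,-3,0],
    [-4,-10.2,-2.3,0],
    [-4,-10.2,-2.3,0],
  ],
)

```text
time: 50.0
tool_pos: [0.3572, 0.0001, 0.0369]
ee_rot: [3.141, 0.002, 0.021]
wrist_force: [-0.1, -0.4, -1.5]
width: 0.0234
finger_force: 30.0
```

```bash
python3 - <<'E'
from h import *
print(go(.357,.0025,.0355,1.2),go(.463,.0047,.0355,1.2))
g=cv2.cvtColor(snapshot("top"),cv2.COLOR_BGR2GRAY)
print(g[283:289,308:345].mean(0).round().tolist());print(g[272:286,320:323].mean(1).round().tolist());print(g[294:310,322:331].tolist())
E
```

```text
[-0.02, -0.24, 0.14, 0.02] [10.58, -0.24, 0.14, 0.02]
[175.0, 176.0, 176.0, 174.0, 174.0, 174.0, 176.0, 185.0, 194.0, 195.0, 196.0, 196.0, 196.0, 195.0, 186.0, 149.0, 102.0, 96.0, 125.0, 148.0, 166.0, 185.0, 194.0, 195.0, 195.0, 195.0, 195.0, 188.0, 160.0, 116.0, 87.0, 102.0, 141.0, 162.0, 168.0, 169.0, 170.0]
[165.0, 179.0, 182.0, 184.0, 183.0, 180.0, 182.0, 193.0, 194.0, 193.0, 193.0, 193.0, 192.0, 192.0]
[[195, 195, 195, 195, 194, 194, 195, 195, 196], [194, 192, 192, 193, 192, 190, 191, 194, 195], [193, 187, 188, 188, 186, 183, 185, 190, 193], [191, 187, 183, 178, 176, 179, 185, 185, 187], [187, 176, 160, 145, 142, 154, 170, 182, 184], [176, 145, 111, 92, 89, 102, 134, 168, 182], [162, 117, 74, 49, 48, 62, 102, 149, 177], [150, 98, 57, 39, 39, 46, 83, 141, 177], [150, 98, 54, 39, 38, 40, 78, 138, 177], [158, 112, 67, 46, 40, 44, 80, 136, 173], [173, 140, 106, 82, 68, 72, 107, 147, 172], [180, 170, 154, 136, 125, 130, 146, 157, 157], [172, 179, 180, 178, 177, 178, 177, 166, 144], [162, 163, 170, 173, 175, 173, 163, 145, 124], [175, 158, 143, 138, 139, 134, 124, 118, 134], [178, 173, 156, 140, 137, 135, 133, 139, 164]]
```

Request:
servo_tool(
  targets=[
    [0,-0.2,0.1,0],
    [1.5,-0.2,0.15,0],
    [3,-0.2,0.15,0],
    [4.5,-0.2,0.15,0],
    [6,-0.2,0.15,0],
    [6,-0.2,0.15,0],
  ],
)

```text
time: 50.8
tool_pos: [0.4188, 0.0034, 0.0361]
ee_rot: [-3.142, -0.0, 0.021]
wrist_force: [0.4, -0.2, -0.5]
width: 0.0236
finger_force: 30.0
```

Request:
servo_tool(
  targets=[
    [1,0,0,0],
    [2,0,0,0],
    [3,0,0,0],
    [4,0,0,0],
    [4.5,0,0,0],
    [4.5,0,0,0],
  ],
)

```text
time: 51.55
tool_pos: [0.4631, 0.0046, 0.0359]
ee_rot: [-3.141, 0.0, 0.021]
wrist_force: [-0.3, 0.4, -0.1]
width: 0.0234
finger_force: 30.0
```

Request:
servo_tool(
  targets=[
    [0,0,0.2,0],
    [0.4,0,0.25,0],
    [0.8,0,0.25,0],
    [1.1,0,0.25,0],
    [1.3,0,0.25,0],
    [1.5,0,0.25,0],
    [1.5,0,0.25,0],
  ],
)

```text
time: 52.42
tool_pos: [0.4739, 0.0049, 0.032]
ee_rot: [-3.141, 0.01, 0.021]
wrist_force: [-8.3, -1.1, 1.3]
width: 0.0236
finger_force: 30.0
```

Request:
servo_tool(
  targets=[
    [0,0,0,0],
    [0,0,0,0],
    [0,0,0,0],
  ],
  claw=160,
)

```text
time: 52.8
tool_pos: [0.4786, 0.0048, 0.034]
ee_rot: [3.142, -0.002, 0.021]
wrist_force: [-1.1, 0.8, 0.2]
width: 0.035
finger_force: 0.0
```

Request:
servo_tool(
  targets=[
    [0,0,-2,0],
    [0,0,-6,0],
    [0,0,-11,0],
    [0,0,-16,0],
    [0,0,-19,0],
    [0,0,-19,0],
    [0,0,-19,0],
  ],
)

```text
time: 53.68
tool_pos: [0.4773, 0.0049, 0.2219]
ee_rot: [-3.141, 0.002, 0.021]
wrist_force: [0.8, 0.2, 0.0]
width: 0.035
finger_force: 0.0
```

Request:
servo_tool(
  targets=[
    [3,0.1,0,0],
    [6,0.1,0,0],
    [7.6,0.1,0,0],
    [7.6,0.1,0,0],
    [7.6,0.1,2,0],
    [7.6,0.1,3,0],
    [7.6,0.1,3,0],
    [7.6,0.1,3,0],
  ],
  claw=255,
)

```text
time: 54.68
tool_pos: [0.5538, 0.0054, 0.194]
ee_rot: [3.142, -0.001, 0.021]
wrist_force: [-0.2, -1.0, 0.6]
width: 0.0003
finger_force: 0.0
```

```bash
python3 - <<'E'
from h import *
print(go(.5525,.0058,.158),get_obs()["tool_pos"])
E
```

```text
[-0.13, -0.04, 3.6, 0.0] [0.55380133 0.0054308  0.19402432]
```

Request:
servo_tool(
  targets=[
    [-0.1,0,1,0],
    [-0.1,0,1.5,0],
    [-0.1,0,2,0],
    [-0.1,0,2.5,0],
    [-0.1,0,3,0],
    [-0.1,0,3.5,0],
    [-0.1,0,3.8,0],
    [-0.1,0,3.8,0],
  ],
)

```text
time: 55.68
tool_pos: [0.5527, 0.0054, 0.1605]
ee_rot: [3.141, -0.003, 0.021]
wrist_force: [-7.8, 0.6, 17.2]
width: 0.0005
finger_force: 8.5
```

Request:
servo_tool(
  targets=[
    [0,0,0.2,0],
    [0,0,0.4,0],
    [0,0,0.6,0],
    [0,0,0.6,0],
    [0,0,0.6,0],
  ],
)

```text
time: 56.3
tool_pos: [0.5528, 0.0054, 0.1581]
ee_rot: [3.141, -0.005, 0.021]
wrist_force: [-11.7, 0.7, 27.8]
width: 0.0002
finger_force: 14.3
```

Request:
servo_tool(
  targets=[
    [0,0,-1,0],
    [0,0,-3,0],
    [0,0,-6,0],
    [-3,0,-6.5,0],
    [-6,0,-6.5,0],
    [-7.8,0,-6.5,0],
    [-7.8,0,-6.5,0],
    [-7.8,0,-6.5,0],
  ],
  claw=150,
)

```text
time: 57.3
tool_pos: [0.4754, 0.0038, 0.2144]
ee_rot: [-3.142, -0.0, 0.021]
wrist_force: [0.1, -0.6, 0.5]
width: 0.0386
finger_force: 0.0
```

Request:
servo_tool(
  targets=[
    [0,-0.05,4,0],
    [0,-0.05,9,0],
    [0,-0.05,13.5,0],
    [0,-0.05,17,0],
    [0,-0.05,18.4,0],
    [0,-0.05,18.4,0],
    [0,-0.05,18.4,0],
  ],
)

```text
time: 58.18
tool_pos: [0.4765, 0.0042, 0.0322]
ee_rot: [3.141, -0.003, 0.021]
wrist_force: [0.5, 0.4, 0.1]
width: 0.0388
finger_force: 0.0
```

Request:
servo_tool(
  targets=[
    [0,0,0,0],
    [0,0,0,0],
    [0,0,0,0],
    [0,0,0,0],
    [0,0,0,0],
  ],
  claw=255,
)

```text
time: 58.8
tool_pos: [0.4757, 0.0042, 0.0312]
ee_rot: [3.142, -0.002, 0.021]
wrist_force: [1.0, 0.3, 3.0]
width: 0.0237
finger_force: 30.0
```

Request:
servo_tool(
  targets=[
    [0,0,-0.2,0],
    [-1.5,0,-0.3,0],
    [-3.5,0,-0.3,0],
    [-6,0,-0.3,0],
    [-9,0,-0.3,0],
    [-11.5,0,-0.3,0],
    [-11.5,0,-3,0],
    [-11.5,0,-5,0],
  ],
)

```text
time: 59.8
tool_pos: [0.3577, 0.0021, 0.0801]
ee_rot: [-3.141, 0.002, 0.021]
wrist_force: [0.6, -0.7, -1.9]
width: 0.0234
finger_force: 30.0
```

```bash
python3 - <<'E'
from h import *
t=snapshot("top");o=cv2.imread("pics/top0.png");old=cv2.imread("pics/l_.png")
# has tray/dish moved? best shift of tray left edge & dish vs earlier image
for nm,(x0,y0,x1,y1) in dict(tray=(400,225,455,345),dish=(228,264,300,326)).items():
    for rn,ref in(("start",o),("later",old)):
        T=ref[y0:y1,x0:x1];r=cv2.matchTemplate(t[y0-20:y1+20,x0-25:x1+25],T,cv2.TM_CCOEFF_NORMED);_,v,_,l=cv2.minMaxLoc(r);print(nm,rn,v,l[0]-25,l[1]-20)
print([go(.4490,-.2585,z,-14.8) for z in(.09,)],get_obs()["tool_pos"],get_obs()["width"])
E
```

```text
tray start 0.9994701743125916 0 0
tray later 0.6089525818824768 1 0
dish start 0.5287388563156128 1 0
dish later 0.7406213283538818 7 20
[[8.38, 26.21, -0.7, 15.99]] [0.35980009 0.00182195 0.08295295] 0.02339167714963538
```

Request:
servo_tool(
  targets=[
    [1,4,-0.7,4],
    [2.5,8,-0.9,9],
    [4.5,13,-0.9,14],
    [6.5,18,-0.9,16],
    [8.4,23,-0.9,16],
    [8.4,26.2,-0.9,16],
    [8.4,26.2,-0.9,16],
    [8.4,26.2,-0.9,16],
  ],
)

```text
time: 60.85
tool_pos: [0.4482, -0.257, 0.0884]
ee_rot: [-3.14, 0.003, -0.258]
wrist_force: [-0.2, -0.2, -1.5]
width: 0.0235
finger_force: 30.0
```

```bash
python3 - <<'E'
from h import *
print([go(.4490,-.2585,z,-14.8) for z in(.03,.0232)])
E
```

```text
[[0.11, 0.13, 5.84, -0.01], [0.11, 0.13, 6.52, -0.01]]
```

Request:
servo_tool(
  targets=[
    [0,0.1,2,0],
    [0,0.1,4,0],
    [0,0.1,5.5,0],
    [0,0.1,6,0],
    [0,0.1,6.3,0],
    [0,0.1,6.6,0],
    [0,0.1,6.7,0],
    [0,0.1,6.7,0],
  ],
)

```text
time: 61.85
tool_pos: [0.4496, -0.2595, 0.0237]
ee_rot: [3.141, -0.001, -0.259]
wrist_force: [-1.9, 1.6, 5.4]
width: 0.0234
finger_force: 30.0
```

Request:
servo_tool(
  targets=[
    [0,0,0,0],
    [0,0,0,0],
    [0,0,0,0],
  ],
  claw=155,
)

```text
time: 62.22
tool_pos: [0.4489, -0.2592, 0.0221]
ee_rot: [-3.141, 0.0, -0.259]
wrist_force: [-0.8, -0.7, 0.5]
width: 0.0364
finger_force: 0.0
```

Request:
servo_tool(
  targets=[
    [0,0,-2,0],
    [0,0,-6,0],
    [0,0,-11,0],
    [0,0,-16,0],
    [0,0,-20,0],
    [-4,2,-22,0],
    [-9,2,-22,0],
    [-13,2,-22,0],
  ],
)

```text
time: 63.22
tool_pos: [0.3169, -0.2452, 0.2427]
ee_rot: [3.141, -0.0, -0.259]
wrist_force: [-0.4, -0.5, 0.4]
width: 0.0367
finger_force: 0.0
```

```bash
python3 - <<'E'
from h import *
t=snapshot("top");s=snapshot("scene")
B=np.zeros((600,800,3),np.uint8);B[:520,:400]=crop(t,400,222,500,352,4);B[:300,400:800]=crop(t,225,255,325,330,4)
B[300:600,400:800]=crop(s,360,295,480,395,4)[40:340,30:430];cv2.imwrite("pics/n.png",B);print(get_obs()["tool_pos"])
E
```

```text
[ 0.31600764 -0.24473453  0.24293391]
```

View pics/n.png

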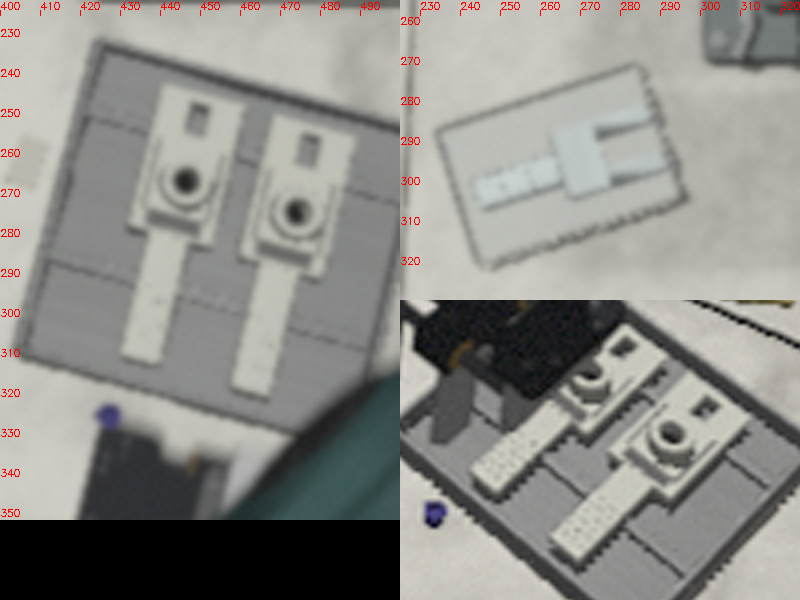

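Both cartridges lie flat and face up in the tray (bores at about (446,267) and (474,275)), and the wedge lies in the dish. The arm is clear, so I'm handing the job in.

```bash
python3 -c "
from bench import *
print(close_job())"
```

```text
the job is handed in; nothing more can be done
None
```

I handed the job in at about 63 s: the wedge lies flat in the dish, and both cartridges that were on the stand (left and right pegs; the middle peg was empty) were pressed to the plunger's stop and lie face up side by side in the steel tray. No result came back from the hand-in.

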